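# Load the orbital shaker

### The arm

A 6-joint arm with a two-finger parallel gripper is mounted at the origin on the work surface. World frame = base frame: x ahead of the robot, y to its left, z up, the work surface at z = 0. Lengths are in m, angles in rad, forces in N, time in s.
With the tool pointing down it reaches from about 0.25 to 0.8 m from the base axis. Payload 8.5 kg.
Tool frame: the origin (TCP) lies midway between the tips of the shut fingers; the grasp point (between the pads) lies robot.hold_point_z behind it (robot.hold_point_z is the distance from the TCP to the grasp point, in m); z points along the fingers, y is the direction in which the jaws open and shut (so a half turn about z gives the same grasp; the last joint's range is limited). The gripper opens to 85 mm and grips with 20 to 120 N. Pads are 22 mm wide; open, the fingers measure 114 mm over their backs; the gripper's body (76 mm by 85 mm) begins 54 mm behind the grasp point. The pads swing forward as they close: fully open they stand 13 mm farther back than shut.
Start: joints at [1.166, 0.238, -0.013, 1.319, 0, 1.571], TCP at [0.207, 0.483, 0.231] pointing down, gripper open.
Joint ranges: [-2.66, 2.66], [-1.03, 1.9], [-1.14, 1.46], [-1.82, 2.27], [-1.45, 1.34], [-3.14, 3.14]. Speed limits (rad/s): [2.22, 2.22, 2.79, 3.14, 3.14, 3.14].

### API

Orientations are given as a rotation vector (axis times angle).
In Python, from plant import readout, viewer, job, robot gives the robot as it stands.
- The arm moves only by the tool servo_tool, never from a script. Its arguments are lists of equal length, an entry for each row: "grip": the finger opening in mm, from 0 to 85.4; "delta_pos": the shift along the world's x, y, z in mm, a list of three; "dr": the turn, a rotation vector about the world's x, y, z in degrees, a list of three. A call has 1 to 20 rows; each row is the pose to reach, as a shift and turn from the pose commanded when the call began; what a row does not reach only later rows make up. A row lasts 1/10 s, in which the tool goes at most 50 mm and 8.59 degrees, less where a joint would pass 70% of its speed; a pose out of reach is approached as far as the arm can. A call with a gripper value outside its range is refused whole. The fingers move at their own pace and stop on an object; the grip force is fixed at half the most. Time passes only in rows, so rows that repeat a pose let the fingers close. It gives the time, the measured TCP pose, the force and the opening at its end, in the units of the state.
- readout.sense(): the state, without advancing time (a new reading comes with each control period).
- viewer.get_image(name): name is "side" or "top" or "wrist"; returns the picture (400x640x3 uint8, blue, green, red); there is no depth.
- viewer.calibration(name): a dict with "camera_matrix" (3x3 intrinsics, pixels), "cam_to_world" (4x4, takes a point from camera to world coordinates); the wrist camera has in their place "T_tool_cam" (4x4, takes a point from camera to tool coordinates, whose origin is the TCP and whose axes are the flange's). Camera axes: x right, y down, z forward; pixel columns grow to the right and rows downward; lengths in m; the calibration is good to about 2 mm. The wrist camera is an equidistant fisheye: a pixel r from the principal point sees the ray r / f radians off the axis. A picture is of the moment at which its call begins: read the wrist's pose just before it. calibration takes no time and is no camera call.
- job.finish_job(): hands the job in, once; it reports no verdict.
The state is a dict: "time_s": time; "q": joint angles; "joint_vel": joint speeds; "joint_torque": joint torques, N m; "position": TCP position; "orientation": TCP orientation; "ft_force": force on the tool from outside, world axes, zero at the start; "moment": the same for the moment, N m; "opening": opening from 0.0 (shut) to 1.0 (fully open).
Only numpy, scipy, OpenCV 4.12 (cv2) and the standard library are available. Lean on these libraries where they do the work, as an engineer would, in place of code of your own. Each camera call takes 0.05 s, during which the arm holds its last target.

### The job

Load the shaker: stand each of the three conical flasks and the square bottle in the holder on the shaker platform that is made for its size and shape, fully down on the holder's floor between the arms. Keep them upright on the way and lower them in rather than dropping them, and leave the measuring cylinder and the culture dish where they are.

Things in the scene. Friction and masses are not known exactly. Their poses are not given: they have to be found in the camera images.
- large_flask_center (a point): The large conical culture flask: frosted white plastic cone, round base 84 mm across, red screw cap; 138 mm tall, about 200 g, upright. Point on its axis, half-way up (69 mm above the underside), z up. The cap, 42 mm across, fills the top 26 mm (its middle 56.0 mm above this point): take it by the cap from above.
- medium_flask_center (a point): The medium conical culture flask: frosted white plastic cone, round base 67 mm across, red screw cap; 110 mm tall, about 130 g, upright. Point on its axis, half-way up (55 mm above the underside), z up. The cap, 38 mm across, fills the top 24 mm (its middle 43.0 mm above this point): take it by the cap from above.
- small_flask_center (a point): The small conical culture flask: frosted white plastic cone, round base 50 mm across, red screw cap; 80 mm tall, about 70 g, upright. Point on its axis, half-way up (40 mm above the underside), z up. The cap, 30 mm across, fills the top 23 mm (its middle 28.5 mm above this point): take it by the cap from above.
- square_bottle_center (a point): The square culture bottle: frosted white plastic, 60 x 60 mm with upright sides to 90 mm, short neck, red screw cap; 130 mm tall, about 180 g, upright. Point on its axis, half-way up (65 mm above the underside); x and y square to its sides, z up. The round cap, 38 mm across, fills the top 24 mm (its middle 53 mm above this point): take it by the cap from above.
- large_holder_seat (a point): The large round steel holder on the shaker platform (platform top 100 mm above the bench): a disc with four upright arms at its +-x and +-y, tips splayed out 9 mm as a lead-in. 91 mm clear between the arms, for the flask with the 84 mm base (3.5 mm play each side). Point: centre of its floor, where the underside rests; arm tips 41 mm above it; z up.
- medium_holder_seat (a point): The medium round steel holder on the shaker platform (platform top 100 mm above the bench): a disc with four upright arms at its +-x and +-y, tips splayed out 9 mm as a lead-in. 74 mm clear between the arms, for the flask with the 67 mm base (3.5 mm play each side). Point: centre of its floor, where the underside rests; arm tips 39 mm above it; z up.
- small_holder_seat (a point): The small round steel holder on the shaker platform (platform top 100 mm above the bench): a disc with four upright arms at its +-x and +-y, tips splayed out 9 mm as a lead-in. 57 mm clear between the arms, for the flask with the 50 mm base (3.5 mm play each side). Point: centre of its floor, where the underside rests; arm tips 35 mm above it; z up.
- square_holder_seat (a point): The square steel holder on the shaker platform: a square plate with a wide upright arm at each side, tips splayed out 9 mm. 68 mm clear between the arms, for the 60 mm square bottle (4 mm play each side; sides square to the arms within about 0.15 rad, any side to any arm). Point: centre of its floor, where the underside rests; arm tips 41 mm above it; x, y square to its sides, z up.
- measuring_cylinder: Bystander: slim clear glass measuring cylinder, 158 mm tall, 24 mm in diameter with a blue collar, on a round foot 60 mm in diameter, standing beyond the flasks beside the shaker; not to be moved or knocked over. Origin at the centre of its underside, z up.
- culture_dish: Bystander: closed clear culture dish with pale yellow contents, 58 mm in diameter, 13 mm high, lying on the bench among the flasks; not to be moved. Origin at the centre of its underside.
Mind the look-alikes: they are no part of the job. What is shaped like the part that bears medium_flask_center but orange is not meant.

How it is judged:
At the end, for the whole second after the job is handed in: Each flask and the square bottle stands in its own holder: axis within 8 mm of the holder's centre, underside within 6 mm of the holder's floor, within 0.09 rad of upright, released and at rest (horizontal distance between large_flask_center and large_holder_seat below 0.008 m and z of large_flask_center in the frame of large_holder_seat between 0.063 and 0.075 m and angle between each of large_flask_center, medium_flask_center, small_flask_center, square_bottle_center's own z axis and vertical below 0.09 rad and linear speed of each of large_flask, medium_flask, small_flask, square_bottle below 0.02 m/s and angular speed of each of large_flask, medium_flask, small_flask, square_bottle below 0.2 rad/s and contact force between each of large_flask, medium_flask, small_flask, square_bottle and the fingers below 0.1 N and horizontal distance between medium_flask_center and medium_holder_seat below 0.008 m and z of medium_flask_center in the frame of medium_holder_seat between 0.049 and 0.061 m and horizontal distance between small_flask_center and small_holder_seat below 0.008 m and z of small_flask_center in the frame of small_holder_seat between 0.034 and 0.046 m and horizontal distance between square_bottle_center and square_holder_seat below 0.008 m and z of square_bottle_center in the frame of square_holder_seat between 0.059 and 0.071 m); the robot touches nothing.
It fails at once if a flask or the bottle is tipped by more than about 30 degrees (angle between any of large_flask_center, medium_flask_center, small_flask_center, square_bottle_center's own z axis and vertical above 0.52 rad).
It fails at once if a flask or the bottle is dropped: it moves unheld at more than 0.6 m/s (a fall of about 18 mm) ((linear speed of large_flask above 0.6 m/s and contact force between large_flask and the fingers below 0.05 N) or (linear speed of medium_flask above 0.6 m/s and contact force between medium_flask and the fingers below 0.05 N) or (linear speed of small_flask above 0.6 m/s and contact force between small_flask and the fingers below 0.05 N) or (linear speed of square_bottle above 0.6 m/s and contact force between square_bottle and the fingers below 0.05 N)).
It fails at once if the measuring cylinder is moved by more than 25 mm or knocked over (distance of measuring_cylinder from where it was at the start of the episode above 0.025 m or angle between measuring_cylinder's own z axis and vertical above 0.3 rad).
It fails at once if the culture dish is moved by more than 25 mm (distance of culture_dish from where it was at the start of the episode above 0.025 m).
It also fails if it takes over 120 s, if anything falls off the work surface, if the arm or the gripper's body presses on something with over 40 N, if the wrist force passes 120 N, or if a joint passes its speed limit or range.

## Working session

There is one attempt and no reset: what is moved stays moved. The work goes in short steps, Python scripts to look and compute and a tool call to move; the robot and the scene stay as the last step left them, time stands still between calls to the robot, and variables do not carry over. Pictures are saved under pics/ and viewed, and the job is handed in when it is done.

Besides the shell and the picture viewer there is one more tool, called after "Call:" in YAML: its name, and indented under it one key for each argument. servo_tool: Moves the arm, as the interface text tells. Its arguments: {"type":"object","properties":{"grip":{"type":"array"},"delta_pos":{"type":"array"},"dr":{"type":"array"}},"required":["grip","delta_pos","dr"]}

```bash
mkdir -p pics; ls; python3 - <<'E'
from plant import readout, viewer, job, robot
import cv2
s=readout.sense(); print(s)
print([ (a,getattr(robot,a)) for a in dir(robot) if not a.startswith('_')])
for n in ("side","top","wrist"):
    c=viewer.calibration(n); print(n,c)
    cv2.imwrite(f'pics/{n}0.png',viewer.get_image(n))
E
```

```text
pics
{'time_s': 0.0, 'q': array([ 1.16597736e+00,  2.38765647e-01, -1.42536215e-02,  1.31917382e+00,
        2.56156183e-05,  1.57077770e+00]), 'joint_vel': array([-0.00219162, -0.000238  , -0.00097757,  0.00053452,  0.00023569,
        0.00074771]), 'joint_torque': array([-8.51357981e-04, -5.38787949e+01,  3.46437836e+01,  1.83004449e-02,
        1.71068123e-04,  1.09196100e-05]), 'position': array([0.20660596, 0.4821975 , 0.23068579]), 'orientation': array([-6.31464746e-01, -3.07716268e+00,  2.14094217e-03]), 'ft_force': array([-0.28300645,  0.28177423,  0.21145999]), 'moment': array([ 0.02529454, -0.0134882 ,  0.02432062]), 'opening': 1.0000628861547332}
[('MotionError', <class 'plant.MotionError'>), ('hold_point_z', 0.0187)]
side {'camera_matrix': array([[450.2350351 ,   0.        , 318.98294708],
       [  0.        , 450.2350351 , 201.50321485],
       [  0.        ,   0.        ,   1.        ]]), 'cam_to_world': array([[ 0.67962636, -0.57747794,  0.45235742,  0.14364198],
       [-0.73355771, -0.53414267,  0.42021981, -0.43044031],
       [-0.00104427, -0.61742273, -0.78663084
[... 352 characters left out ...]
,  0.02017893,  0.01411277,  0.00536864],
       [-0.01620144, -0.10740149, -0.99408372,  1.27598365],
       [ 0.        ,  0.        ,  0.        ,  1.        ]])}
wrist {'camera_matrix': array([[309.70691629,   0.        , 316.75936305],
       [  0.        , 309.70691629, 202.79482363],
       [  0.        ,   0.        ,   1.        ]]), 'T_tool_cam': array([[-5.69969365e-04, -9.56291570e-01, -2.92414276e-01,
         7.43515696e-02],
       [ 9.99999517e-01, -3.10750162e-04, -9.32927532e-04,
         5.91530441e-04],
       [ 8.01282951e-04, -2.92414666e-01,  9.56291285e-01,
        -1.41662555e-01],
       [ 0.00000000e+00,  0.00000000e+00,  0.00000000e+00,
         1.00000000e+00]])}
```

View pics/side0.png

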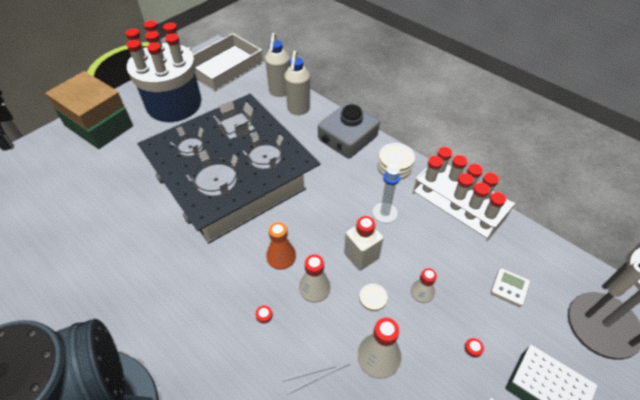

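View pics/top0.png

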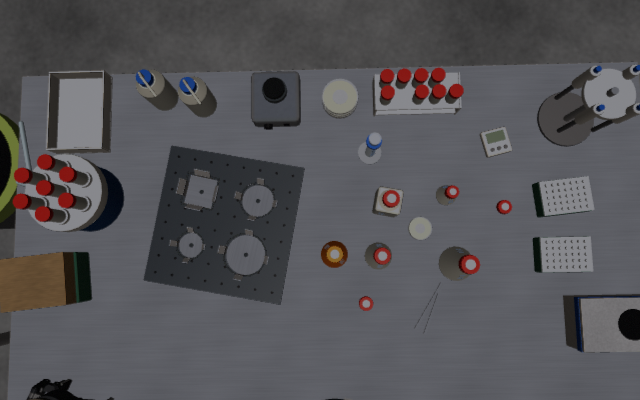

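View pics/wrist0.png

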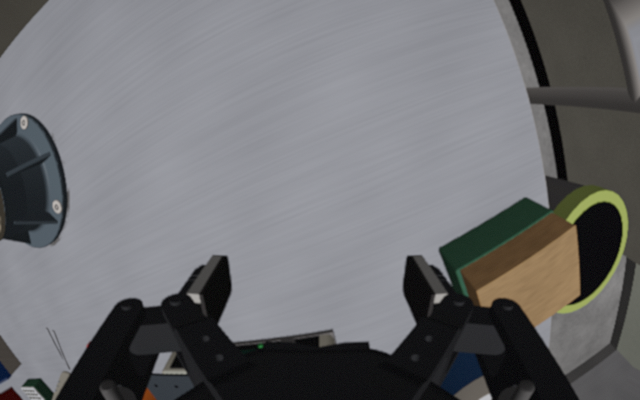

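```bash
python3 - <<'E'
import cv2
t=cv2.imread('pics/top0.png'); s=cv2.imread('pics/side0.png')
cv2.imwrite('pics/tA.png',cv2.resize(t[170:300,320:520],None,fx=4,fy=4,interpolation=cv2.INTER_CUBIC))
cv2.imwrite('pics/tB.png',cv2.resize(t[145:305,140:310],None,fx=3.7,fy=3.7,interpolation=cv2.INTER_CUBIC))
cv2.imwrite('pics/sA.png',cv2.resize(s[205:385,260:450],None,fx=3.3,fy=3.3,interpolation=cv2.INTER_CUBIC))
cv2.imwrite('pics/sB.png',cv2.resize(s[95:240,135:325],None,fx=4,fy=4,interpolation=cv2.INTER_CUBIC))
E
```

```text
(no output)
```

View pics/tA.png

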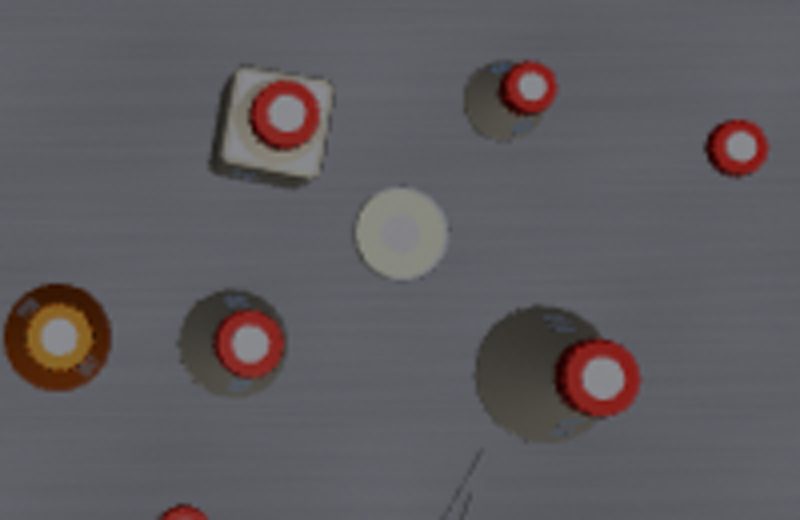

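View pics/tB.png

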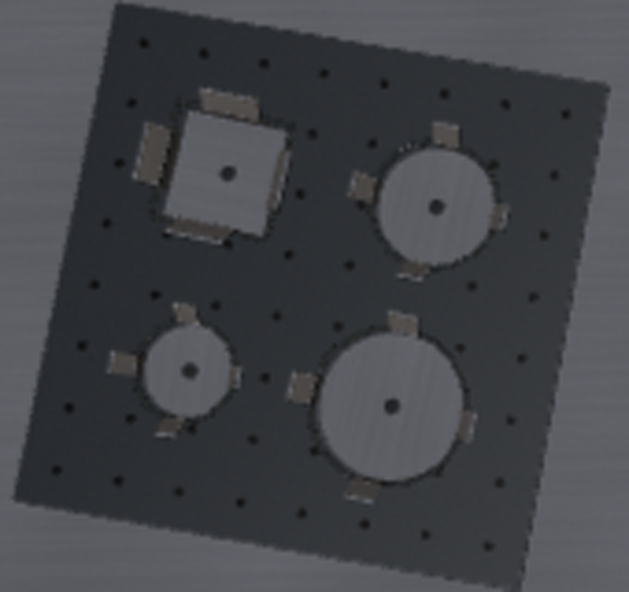

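View pics/sA.png

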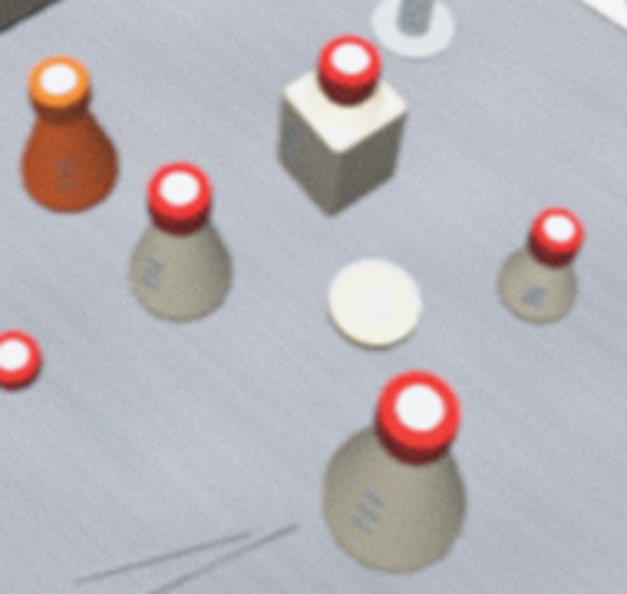

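View pics/sB.png

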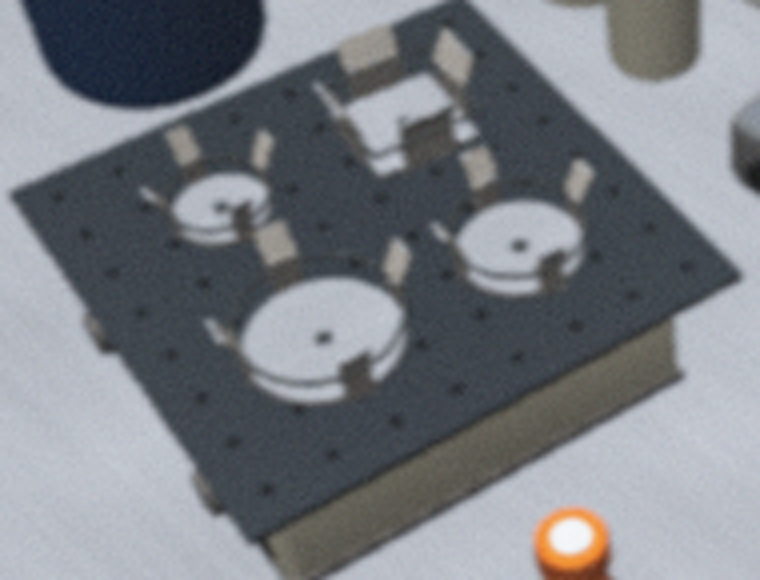

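```bash
cat > h.py <<'E'
import numpy as np, cv2
from plant import readout, viewer
def P(n):
    c=viewer.calibration(n); T=np.linalg.inv(c['cam_to_world']); return c['camera_matrix']@T[:3]
def white(img,u,v,r=5):
    # centroid of bright low-sat connected comp around seed
    hsv=cv2.cvtColor(img,cv2.COLOR_BGR2HSV).astype(int)
    H=cv2.resize(img,None,fx=4,fy=4,interpolation=cv2.INTER_CUBIC)
    g=H[...,1].astype(int) # green: white high, red low
    cu,cv_=int(4*u+1.5),int(4*v+1.5)
    c=g[cv_-2:cv_+3,cu-2:cu+3].mean()
    w=4*(r+6); loc=g[cv_-w:cv_+w,cu-w:cu+w]; lo=np.percentile(loc[w-16:w+16,w-24:w+24],5)
    m=(loc>(c+lo)/2).astype(np.uint8)
    n,l,st,ce=cv2.connectedComponentsWithStats(m); k=l[w,w]
    x,y=ce[k]; return np.array([(x+cu-w+.5)/4-.5,(y+cv_-w+.5)/4-.5]),st[k][4]/16,st[k][2:4]/4
def dark(img,u,v,r=3):
    g=cv2.cvtColor(img,cv2.COLOR_BGR2GRAY).astype(float)
    u0,v0=int(round(u)),int(round(v)); p=g[v0-r:v0+r+1,u0-r:u0+r+1]
    w=np.clip(np.median(p)-p-10,0,None); yy,xx=np.mgrid[-r:r+1,-r:r+1]
    return np.array([u0+(w*xx).sum()/w.sum(),v0+(w*yy).sum()/w.sum()])
def tri(a,b):
    X=cv2.triangulatePoints(P('top'),P('side'),a.reshape(2,1),b.reshape(2,1))[:,0]; X=X[:3]/X[3]
    e=[]
    for n,p in(('top',a),('side',b)):
        q=P(n)@np.append(X,1); e.append(np.linalg.norm(q[:2]/q[2]-p))
    return X,e
E
python3 - <<'E'
from h import *
t=cv2.imread('pics/top0.png'); s=cv2.imread('pics/side0.png')
A=lambda x,y:(320+x/4-.4,170+y/4-.4); SA=lambda x,y:(260+x/3.3-.4,205+y/3.3-.4)
B=lambda x,y:(140+x/3.7-.4,145+y/3.7-.4); SB=lambda x,y:(135+x/4-.4,95+y/4-.4)
caps={'large':(A(603,379),SA(420,408)),'medium':(A(251,344),SA(180,188)),'small':(A(532,87),SA(559,229)),'square':(A(286,114),SA(350,60)),'dish':(A(402,233),SA(374,303)),'orange':(A(58,337),SA(58,79))}
for k,(a,b) in caps.items():
    if k!='dish':
        wa=white(t,*a);wb=white(s,*b); a,b=wa[0],wb[0]; extra=(wa[1:],wb[1:])
    X,e=tri(np.array(a),np.array(b)); print(k,np.round(a,1),np.round(b,1),np.round(X*1000,1),np.round(e,2),extra)
seats={'large':(B(392,406),SB(323,338)),'medium':(B(437,207),SB(519,245)),'small':(B(190,371),SB(222,207)),'square':(B(228,173),SB(411,117))}
for k,(a,b) in seats.items():
    wa=dark(t,*a); wb=dark(s,*b) if k!='square' else np.array(b)
    X,e=tri(wa,wb); print(k,np.round(a,1),np.round(wa,1),np.round(b,1),np.round(wb,1),np.round(X*1000,1),np.round(e,2))
E
```

```text
large [470.3 264.1] [386.7 328.1] [ 442.2 -307.7  136.5] [0.44 0.74] ((np.float64(87.875), array([10.5 , 10.75])), (np.float64(112.5), array([12.5, 12. ])))
medium [382.1 255.5] [313.9 261.7] [ 464.6 -116.8  108.6] [0.44 0.66] ((np.float64(69.25), array([9.5, 9.5])), (np.float64(85.4375), array([11.25,  9.5 ])))
small [452.6 191.1] [428.9 273.7] [ 612.3 -290.7   78.5] [0.45 0.68] ((np.float64(40.1875), array([7.25, 7.25])), (np.float64(58.375), array([9.25, 8.  ])))
square [391.2 197.9] [365.8 222.4] [ 593.8 -139.4  128.7] [0.43 0.62] ((np.float64(68.75), array([9.5 , 9.25])), (np.float64(78.875), array([11.25,  9.25])))
dish [420.1 227.8] [372.9 296.4] [ 530.4 -223.3    7.9] [0.27 0.41] ((np.float64(68.75), array([9.5 , 9.25])), (np.float64(78.875), array([11.25,  9.25])))
orange [334.3 253.8] [277.3 228.6] [470.4  -8.2 108.8] [0.43 0.61] ((np.float64(67.4375), array([9.25, 9.25])), (np.float64(74.875), array([10.75,  9.  ])))
large [245.5 254.3] [245.4 254.3] [215.4 179.1] [215.5 179. ] [473.1 196.  101.8] [0.4  0.51]
medium [257.7 200.5] [257.5 200.5] [264.4 155.8] [264.4 156. ] [596.9 167.4 102. ] [0.4 0.5]
small [191.  244.9] [190.8 244.7] [190.1 146.4] [191.1 147. ] [498.4 322.4  98.9] [0.88 1.06]
square [201.2 191.4] [201.2 191.4] [237.4 123.8] [237.4 123.8] [622.1 296.7 106.2] [1.31 1.55]
```

Call:
servo_tool:
  grip: [85, 85, 85, 85, 85, 85, 85, 85, 85, 85, 85, 85, 85, 85, 85, 85, 85, 85]
  delta_pos:
    - [22, -42, 10]
    - [44, -84, 20]
    - [67, -126, 30]
    - [89, -168, 40]
    - [111, -210, 50]
    - [133, -253, 60]
    - [155, -295, 70]
    - [178, -337, 80]
    - [200, -379, 80]
    - [222, -421, 80]
    - [244, -463, 80]
    - [266, -506, 80]
    - [289, -548, 80]
    - [311, -590, 80]
    - [333, -632, 80]
    - [333, -632, 80]
    - [333, -632, 80]
    - [333, -632, 80]
  dr:
    - [0, 0, -4.5]
    - [0, 0, -9]
    - [0, 0, -13.5]
    - [0, 0, -18]
    - [0, 0, -22.3]
    - [0, 0, -26.8]
    - [0, 0, -31.3]
    - [0, 0, -35.8]
    - [0, 0, -40.3]
    - [0, 0, -44.8]
    - [0, 0, -49.3]
    - [0, 0, -53.8]
    - [0, 0, -58.3]
    - [0, 0, -62.8]
    - [0, 0, -66.8]
    - [0, 0, -66.8]
    - [0, 0, -66.8]
    - [0, 0, -66.8]

```text
time_s: 1.95
position: [0.5393, -0.1489, 0.3112]
orientation: [-2.22, -2.222, 0.0]
ft_force: [-0.2, 0.3, -0.5]
opening: 0.991
```

```bash
cat >> h.py <<'E'
from scipy.spatial.transform import Rotation as R
WC=viewer.calibration('wrist')
def wshot(name):
    s=readout.sense(); im=viewer.get_image('wrist'); cv2.imwrite(f'pics/{name}.png',im)
    T=np.eye(4); T[:3,:3]=R.from_rotvec(s['orientation']).as_matrix(); T[:3,3]=s['position']
    np.save(f'pics/{name}.npy',T); print(np.round(s['time_s'],2),np.round(s['position']*1000,1),np.round(s['orientation'],3),np.round(s['q'],2)); return im,T
def wray(T,p):
    K=WC['camera_matrix']; d=(np.array(p)-K[:2,2])/K[0,0]; r=np.linalg.norm(d)
    v=np.array([*(np.sin(r)*d/r),np.cos(r)]); C=T@WC['T_tool_cam']; return C[:3,3],C[:3,:3]@v
def wplane(T,p,z):
    o,v=wray(T,p); return o+v*(z-o[2])/v[2]
def wproj(T,X):
    C=np.linalg.inv(T@WC['T_tool_cam']); q=C[:3,:3]@X+C[:3,3]; K=WC['camera_matrix']
    th=np.arctan2(np.hypot(q[0],q[1]),q[2]); return K[:2,2]+K[0,0]*th*q[:2]/np.hypot(q[0],q[1])
def tplane(n,p,z):
    c=viewer.calibration(n); d=np.linalg.inv(c['camera_matrix'])@np.array([*p,1]); C=c['cam_to_world']; v=C[:3,:3]@d; o=C[:3,3]; return o+v*(z-o[2])/v[2]
E
python3 - <<'E'
from h import *
im,T=wshot('w1')
for k,X in dict(large=(442.2,-307.7,138),medium=(464.6,-116.8,110),small=(612.3,-290.7,80),square=(593.8,-139.4,130)).items():
    print(k,wproj(T,np.array(X)/1000).round(1))
E
```

```text
1.95 [ 539.3 -148.9  311.2] [-2.22  -2.222  0.   ] [-0.27  0.29  0.26  1.54  0.    1.3 ]
large [240.1 306.3]
medium [250.5 150.1]
small [369.1 273.2]
square [367.5 173. ]
```

View pics/w1.png

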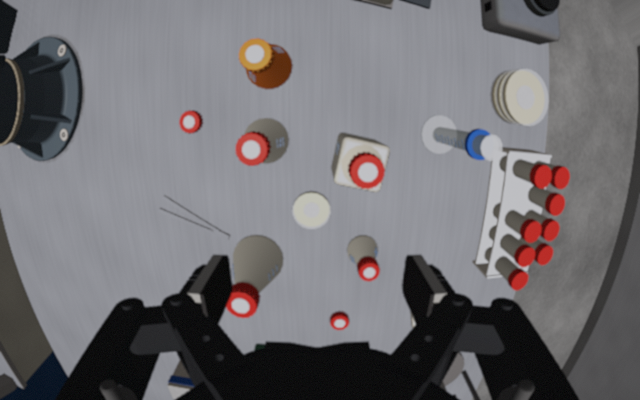

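```bash
python3 - <<'E'
from h import *
im=cv2.imread('pics/w1.png');T=np.load('pics/w1.npy')
for k,p,X in (('large',(242,300),(442.2,-307.7,138)),('medium',(251,149),(464.6,-116.8,110)),('small',(369,269),(612.3,-290.7,80)),('square',(368,171),(593.8,-139.4,130)),('orange',(255,55),(470.4,-8.2,110)),('dish',(312,210),(530.4,-223.3,13)),('capA',(190,122),None),('capB',(340,321),None)):
    w=white(im,*p) if k!='dish' else (np.array(p),)
    if X: print(k,w[0].round(1),wproj(T,np.array(X)/1000).round(1),(1000*wplane(T,w[0],X[2]/1000)).round(1),X)
E
```

```text
large [239.9 304.6] [240.1 306.3] [ 442.4 -305.1  138. ] (442.2, -307.7, 138)
medium [250.8 148.5] [250.5 150.1] [ 465.1 -115.   110. ] (464.6, -116.8, 110)
small [369.  272.3] [369.1 273.2] [ 612.  -289.3   80. ] (612.3, -290.7, 80)
square [367.9 170.5] [367.5 173. ] [ 594.1 -136.7  130. ] (593.8, -139.4, 130)
orange [254.3  53.8] [254.   54.1] [470.8  -7.9 110. ] (470.4, -8.2, 110)
dish [312 210] [310.9 212.1] [ 532.1 -220.    13. ] (530.4, -223.3, 13)
```

```bash
python3 - <<'E'
from h import *
for k,p in dict(large=(245.4,254.3),medium=(257.5,200.5),small=(190.9,244.8),square=(201.2,191.4)).items(): print(k,(1000*tplane('top',p,.103)).round(1))
A=lambda x,y:(320+x/4-.4,170+y/4-.4); B=lambda x,y:(140+x/3.7-.4,145+y/3.7-.4)
def yaw(ps,z):
    q=np.array([tplane('top',p,z)[:2] for p in ps]); out=[]
    for i in range(4):
        d=q[(i+1)%4]-q[i]; out.append((np.degrees(np.arctan2(d[1],d[0])))%90)
    return np.round(out,1), (1000*q.mean(0)).round(1), np.round([1000*np.linalg.norm(q[(i+1)%4]-q[i]) for i in range(4)],1)
print(yaw([A(238,66),A(334,77),A(320,182),A(222,166)],.09))
print(yaw([B(185,110),B(289,129),B(268,237),B(163,215)],.103))
print(yaw([B(115,3),B(608,86),B(521,590),B(15,500)],.1))
E
```

```text
large [472.4 196.3 103. ]
medium [596.  167.8 103. ]
small [496.5 322.1 103. ]
square [620.  299.1 103. ]
(array([82.2, 80.4, 79.5, 79.2]), array([ 591.7, -138.7]), array([56.4, 62.3, 57.6, 59.6]))
(array([78.4, 79.2, 77.1, 78.7]), array([620.4, 300.2]), array([67.4, 69.4, 68. , 67.8]))
(array([79.1, 79.4, 79.1, 79.4]), array([544.8, 245.1]), array([319.6, 317.9, 319.6, 318. ]))
```

Call:
servo_tool:
  grip: [85, 85, 85, 85, 85, 85, 85, 85, 85, 30, 30, 30, 30, 30, 30, 30]
  delta_pos:
    - [27, 5, 0]
    - [54, 11, 0]
    - [54, 11, -40]
    - [54, 11, -80]
    - [54, 11, -120]
    - [54, 11, -160]
    - [54, 11, -190]
    - [54, 11, -212]
    - [54, 11, -212]
    - [54, 11, -212]
    - [54, 11, -212]
    - [54, 11, -212]
    - [54, 11, -212]
    - [54, 11, -212]
    - [54, 11, -212]
    - [54, 11, -212]
  dr:
    - [0, 0, 0]
    - [0, 0, 0]
    - [0, 0, 0]
    - [0, 0, 0]
    - [0, 0, 0]
    - [0, 0, 0]
    - [0, 0, 0]
    - [0, 0, 0]
    - [0, 0, 0]
    - [0, 0, 0]
    - [0, 0, 0]
    - [0, 0, 0]
    - [0, 0, 0]
    - [0, 0, 0]
    - [0, 0, 0]
    - [0, 0, 0]

```text
time_s: 3.6
position: [0.5944, -0.1385, 0.1011]
orientation: [2.22, 2.22, 0.002]
ft_force: [-1.3, 1.4, 8.1]
opening: 0.427
```

```bash
python3 - <<'E'
from h import *
im,T=wshot('w2'); s=viewer.get_image('side'); cv2.imwrite('pics/s2.png',cv2.resize(s[150:320,280:460],None,fx=3.3,fy=3.3,interpolation=cv2.INTER_CUBIC)); print(readout.sense()['opening'])
E
```

```text
3.6 [ 594.4 -138.5  101.1] [2.22e+00 2.22e+00 2.00e-03] [-0.23  0.45 -0.04  1.08  0.    1.34]
0.42726674166540146
```

View pics/s2.png

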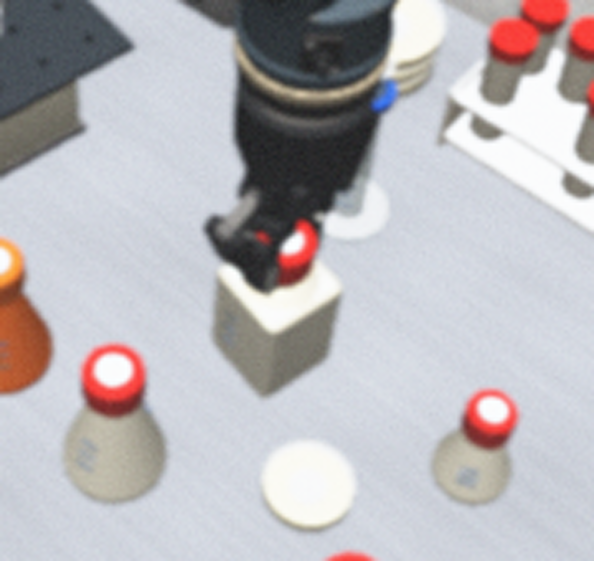

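View pics/w2.png

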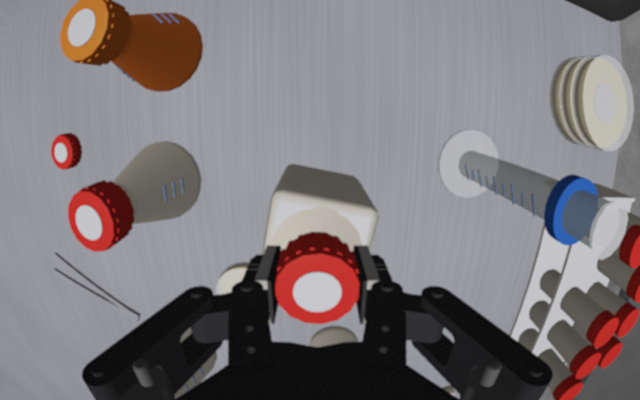

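Call:
servo_tool:
  grip: [30, 30, 30, 30, 30, 30, 30, 30, 30, 30, 30, 30, 30, 30, 30, 30, 30, 30, 30]
  delta_pos:
    - [0, 0, 10]
    - [0, 0, 30]
    - [0, 0, 60]
    - [0, 0, 95]
    - [0, 0, 130]
    - [0, 0, 160]
    - [0, 0, 180]
    - [1, 20, 185]
    - [2, 55, 185]
    - [3, 95, 185]
    - [4, 135, 185]
    - [5, 175, 185]
    - [6, 215, 185]
    - [6, 255, 185]
    - [6, 290, 185]
    - [6, 315, 185]
    - [6, 330, 185]
    - [6, 338, 185]
    - [6, 338, 185]
  dr:
    - [0, 0, 0]
    - [0, 0, 0]
    - [0, 0, 0]
    - [0, 0, 0]
    - [0, 0, 0]
    - [0, 0, 0]
    - [0, 0, 0]
    - [0, 0, 0]
    - [0, 0, 0]
    - [0, 0, 0]
    - [0, 0, 0]
    - [0, 0, 0]
    - [0, 0, 0]
    - [0, 0, 0]
    - [0, 0, 0]
    - [0, 0, 0]
    - [0, 0, 0]
    - [0, 0, 0]
    - [0, 0, 0]

```text
time_s: 5.6
position: [0.5997, 0.1998, 0.2844]
orientation: [2.221, 2.222, -0.0]
ft_force: [0.4, 0.6, -1.6]
opening: 0.428
```

```bash
python3 - <<'E'
from h import *
im,T=wshot('w3'); print(readout.sense()['opening'],readout.sense()['ft_force'])
for k,X in dict(large=(472.4,196.3,103),medium=(596,167.8,103),small=(496.5,322.1,103),square=(620,299.1,103)).items(): print(k,wproj(T,np.array(X)/1000).round(1))
E
```

```text
5.6 [599.7 199.8 284.4] [ 2.221  2.222 -0.   ] [ 0.32  0.42  0.39  1.54 -0.    1.89]
0.43195683247202027 [ 0.36708981 -1.06154882 -1.42345189]
large [203.3 185.2]
medium [313.1 209.7]
small [218.7  70. ]
square [336.4  87.5]
```

View pics/w3.png

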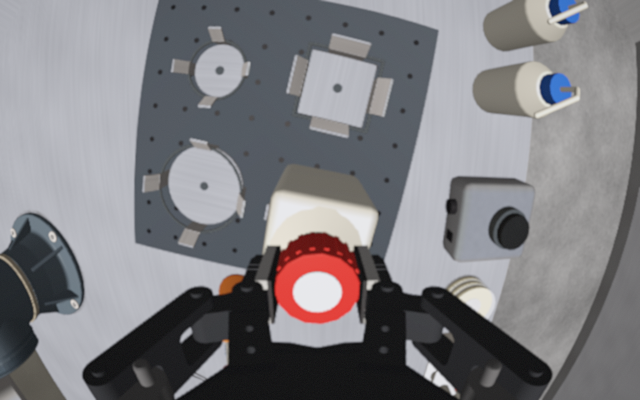

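```bash
python3 - <<'E'
from h import *
im=cv2.imread('pics/w3.png');T=np.load('pics/w3.npy')
for k,p in dict(large=(204,186),small=(219.5,70.5),square=(337.5,88.5)).items():
    w=dark(im,*p); print(k,w.round(1),(1000*wplane(T,w,.103)).round(1))
w=white(im,317.5,291); print(w[0],(1000*wplane(T,w[0],T[2,3]+.031)).round(1))
im=cv2.imread('pics/w2.png');T=np.load('pics/w2.npy')
w=white(im,317.5,291); print(w[0],(1000*wplane(T,w[0],.130)).round(1))
# yaw of seat plate corners & bottle top face from wrist
cv2.imwrite('pics/w3c.png',cv2.resize(cv2.imread('pics/w3.png')[20:260,250:430],None,fx=2.5,fy=2.5,interpolation=cv2.INTER_CUBIC))
E
```

```text
large [204.  185.4] [473.2 196.  103. ]
small [nan nan] [nan nan nan]
square [nan nan] [nan nan nan]
[317.29507362 290.90447943] [600.5 202.1 315.4]
[317.17140781 290.38586656] [ 595.  -137.3  130. ]h.py:20: RuntimeWarning: invalid value encountered in scalar divide
  return np.array([u0+(w*xx).sum()/w.sum(),v0+(w*yy).sum()/w.sum()])
```

View pics/w3c.png

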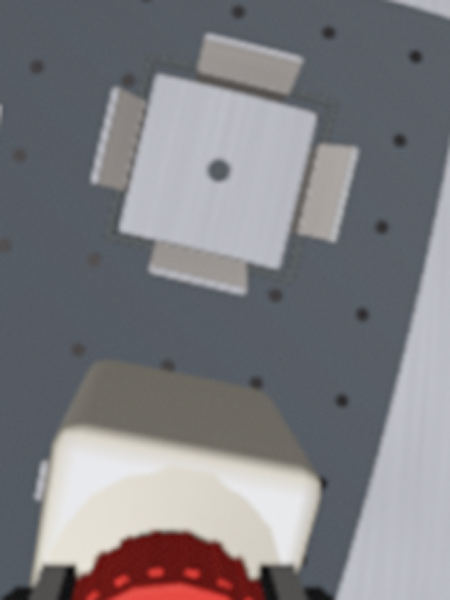

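Call:
servo_tool:
  grip: [30, 30, 30, 30, 30, 30, 30, 30, 30, 30]
  delta_pos:
    - [2, 10, 0]
    - [7, 33, 0]
    - [13, 63, 0]
    - [18, 87, 0]
    - [20, 97, 0]
    - [20, 98, -5]
    - [20, 98, -18]
    - [20, 98, -28]
    - [20, 98, -33]
    - [20, 98, -33]
  dr:
    - [0, 0, 0]
    - [0, 0, 0]
    - [0, 0, -1]
    - [0, 0, -1]
    - [0, 0, -1]
    - [0, 0, -1]
    - [0, 0, -1]
    - [0, 0, -1]
    - [0, 0, -1]
    - [0, 0, -1]

```text
time_s: 6.65
position: [0.6194, 0.2966, 0.2506]
orientation: [-2.241, -2.201, 0.002]
ft_force: [-0.5, 0.5, -1.6]
opening: 0.423
```

```bash
python3 - <<'E'
from h import *
im,T=wshot('w4')
for n,r in (('side',(70,190,170,310)),('top',(150,240,150,260))):
    s=viewer.get_image(n); cv2.imwrite(f'pics/{n}4.png',cv2.resize(s[r[0]:r[1],r[2]:r[3]],None,fx=5,fy=5,interpolation=cv2.INTER_CUBIC))
E
```

```text
6.65 [619.4 296.6 250.6] [-2.241e+00 -2.201e+00  2.000e-03] [ 0.45  0.53  0.49  1.53 -0.    2.04]
```

View pics/side4.png

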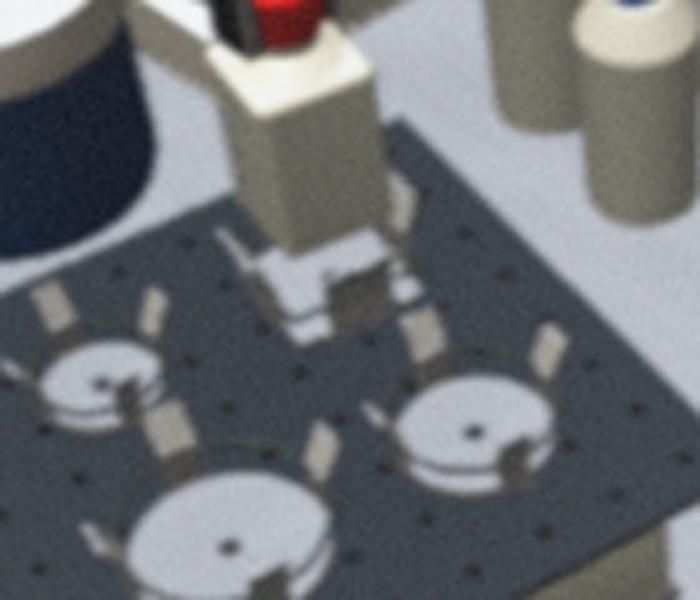

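View pics/w4.png

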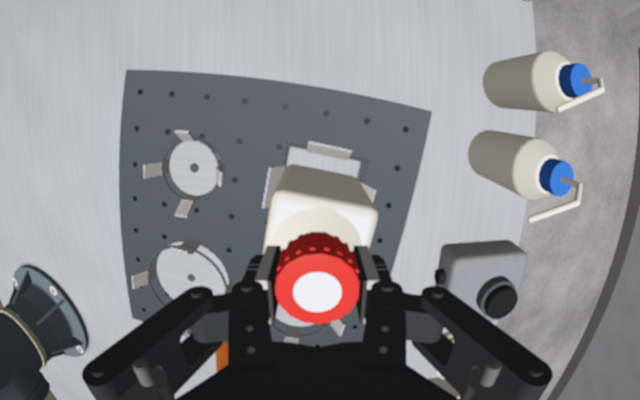

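```bash
python3 - <<'E'
from h import *
def pj(n,X): q=P(n)@np.append(np.array(X)/1000,1); return q[:2]/q[2]
c=(620,299);a=np.radians(-10.8); Rm=np.array([[np.cos(a),-np.sin(a)],[np.sin(a),np.cos(a)]])
print(readout.sense()['position'])
for z,h in ((150,30),(240,30),(103,34)):
  for sx,sy in ((-1,-1),(1,-1),(-1,1),(1,1)):
    X=[*(np.array(c)+Rm@[sx*h,sy*h]),z]; u=pj('side',X); print(z,sx,sy,((u-[170,70]+.5)*5-.5).round(0))
E
```

```text
[0.61990678 0.29731812 0.25191868]
150 -1 -1 [287. 263.]
150 1 -1 [397. 213.]
150 -1 1 [226. 195.]
150 1 1 [334. 148.]
240 -1 -1 [254. 108.]
240 1 -1 [372.  58.]
240 -1 1 [190.  41.]
240 1 1 [306.  -7.]
103 -1 -1 [300. 344.]
103 1 -1 [420. 287.]
103 -1 1 [233. 267.]
103 1 1 [350. 214.]
```

Call:
servo_tool:
  grip: [30, 30, 30, 30, 30, 30, 30, 30, 30, 30]
  delta_pos:
    - [0, 1, -4]
    - [0, 1, -9]
    - [0, 1, -14]
    - [0, 1, -19]
    - [0, 1, -24]
    - [0, 1, -29]
    - [0, 1, -34]
    - [0, 1, -38]
    - [0, 1, -41]
    - [0, 1, -41]
  dr:
    - [0, 0, 0]
    - [0, 0, 0]
    - [0, 0, 0]
    - [0, 0, 0]
    - [0, 0, 0]
    - [0, 0, 0]
    - [0, 0, 0]
    - [0, 0, 0]
    - [0, 0, 0]
    - [0, 0, 0]

```text
time_s: 7.8
position: [0.6196, 0.2985, 0.2098]
orientation: [-2.24, -2.202, 0.001]
ft_force: [0.0, -0.8, -1.5]
opening: 0.427
```

Call:
servo_tool:
  grip: [30, 30, 30, 30, 30]
  delta_pos:
    - [0, 0, -2]
    - [0, 0, -4]
    - [0, 0, -5]
    - [0, 0, -5]
    - [0, 0, -5]
  dr:
    - [0, 0, 0]
    - [0, 0, 0]
    - [0, 0, 0]
    - [0, 0, 0]
    - [0, 0, 0]

```text
time_s: 8.3
position: [0.6198, 0.2985, 0.2053]
orientation: [-2.241, -2.202, -0.0]
ft_force: [-0.5, -0.2, -1.9]
opening: 0.428
```

```bash
python3 - <<'E'
from h import *
for n,r in (('side',(70,190,170,310)),):
    s=viewer.get_image(n); cv2.imwrite(f'pics/{n}5.png',cv2.resize(s[r[0]:r[1],r[2]:r[3]],None,fx=5,fy=5,interpolation=cv2.INTER_CUBIC))
print(readout.sense()['ft_force'],readout.sense()['position'])
E
```

```text
[-0.36649353  0.32953662 -0.78245039] [0.61976142 0.29853269 0.20528575]
```

View pics/side5.png

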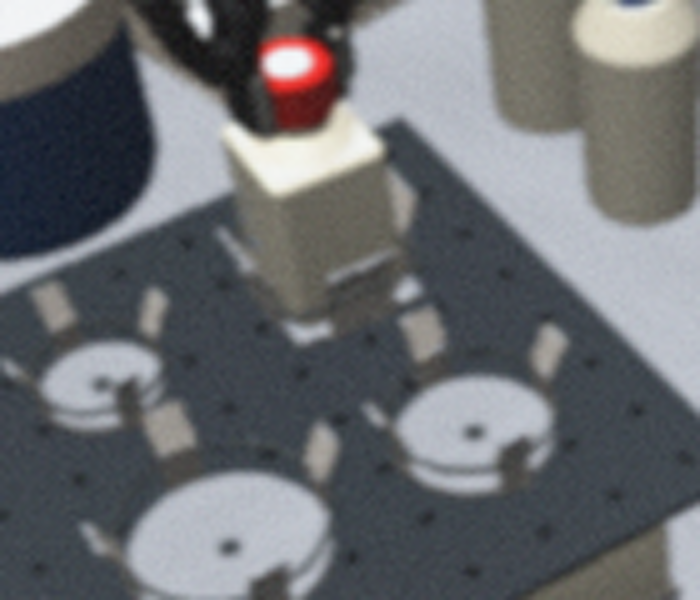

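Call:
servo_tool:
  grip: [30, 30, 30, 30]
  delta_pos:
    - [0, 0, -1]
    - [0, 0, -2]
    - [0, 0, -2]
    - [0, 0, -2]
  dr:
    - [0, 0, 0]
    - [0, 0, 0]
    - [0, 0, 0]
    - [0, 0, 0]

```text
time_s: 8.75
position: [0.6197, 0.2987, 0.2051]
orientation: [2.24, 2.202, 0.003]
ft_force: [-3.0, -1.8, 9.7]
opening: 0.426
```

Call:
servo_tool:
  grip: [45, 60, 65, 65, 65, 65, 65, 65, 65, 65, 65, 65, 65, 65, 65, 65, 65, 65, 65, 65]
  delta_pos:
    - [0, 0, 0]
    - [0, 0, 0]
    - [0, 0, 0]
    - [0, 0, 10]
    - [0, 0, 40]
    - [0, 0, 80]
    - [0, -20, 105]
    - [0, -60, 105]
    - [-1, -108, 105]
    - [-2, -156, 105]
    - [-3, -204, 105]
    - [-4, -252, 105]
    - [-5, -300, 105]
    - [-6, -348, 105]
    - [-7, -396, 105]
    - [-8, -444, 105]
    - [-8, -492, 105]
    - [-8, -540, 105]
    - [-8, -575, 95]
    - [-8, -589, 70]
  dr:
    - [0, 0, 0]
    - [0, 0, 0]
    - [0, 0, 0]
    - [0, 0, 0]
    - [0, 0, 0]
    - [0, 0, 0]
    - [0, 0, 0]
    - [0, 0, 0]
    - [0, 0, 0]
    - [0, 0, 0]
    - [0, 0, 0]
    - [0, 0, 0]
    - [0, 0, 0]
    - [0, 0, 0]
    - [0, 0, 0]
    - [0, 0, 0]
    - [0, 0, 0]
    - [0, 0, 0]
    - [0, 0, 0]
    - [0, 0, 0]

```text
time_s: 10.75
position: [0.6121, -0.2946, 0.2749]
orientation: [2.241, 2.196, 0.001]
ft_force: [0.3, 0.2, -0.3]
opening: 0.761
```

```bash
python3 - <<'E'
from h import *
im,T=wshot('w6')
for k,X in dict(small=(612.3,-290,80)).items(): print(k,wproj(T,np.array(X)/1000).round(1))
for n,r in (('side',(70,190,170,310)),('top',(150,240,150,260))):
    s=viewer.get_image(n); cv2.imwrite(f'pics/{n}6.png',cv2.resize(s[r[0]:r[1],r[2]:r[3]],None,fx=5,fy=5,interpolation=cv2.INTER_CUBIC))
E
```

```text
10.75 [ 612.1 -294.6  274.9] [2.241e+00 2.196e+00 1.000e-03] [-0.45  0.51  0.52  1.57 -0.    1.14]
small [316.1 174.1]
```

View pics/w6.png

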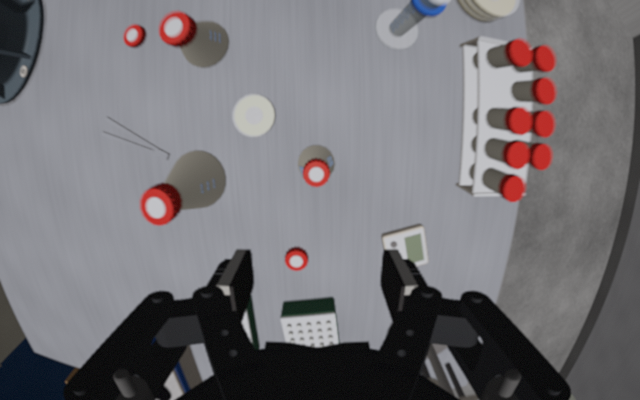

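View pics/top6.png

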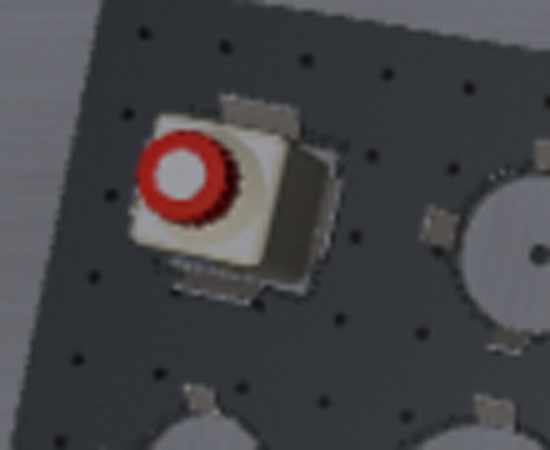

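View pics/side6.png

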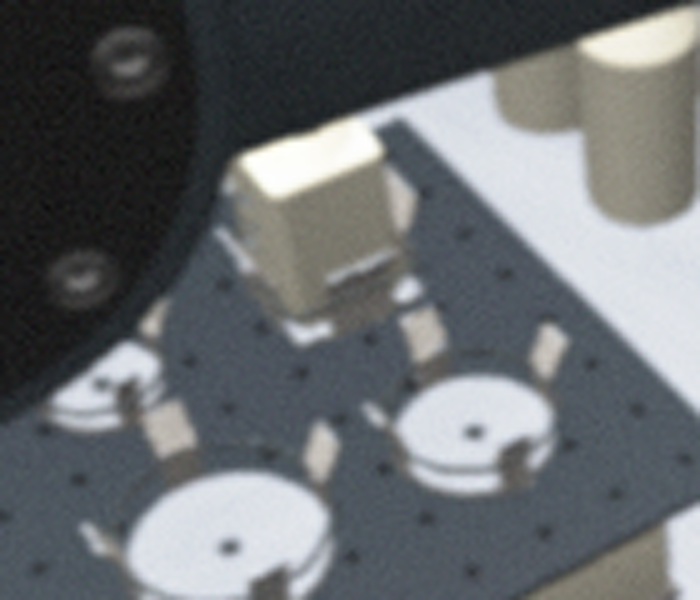

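```bash
python3 - <<'E'
from h import *
s=readout.sense();print(s['position'],s['joint_vel'].round(3))
im=cv2.imread('pics/w6.png');T=np.load('pics/w6.npy')
w=white(im,316.5,174); print(w[0],1000*wplane(T,w[0],.08))
t=cv2.imread('pics/top6.png')
E
```

```text
[ 0.61085112 -0.29098688  0.27211679] [ 0.033 -0.029  0.035  0.024  0.005  0.008]
[315.89772727 174.00006887] [ 612.1376802  -289.88563783   80.        ]
```

Call:
servo_tool:
  grip: [65, 65, 65, 65, 65, 65, 65, 65, 20, 20, 20, 20, 20, 20, 20]
  delta_pos:
    - [0, 0.5, -30]
    - [0, 0.5, -70]
    - [0, 0.5, -110]
    - [0, 0.5, -150]
    - [0, 0.5, -185]
    - [0, 0.5, -210]
    - [0, 0.5, -222]
    - [0, 0.5, -222]
    - [0, 0.5, -222]
    - [0, 0.5, -222]
    - [0, 0.5, -222]
    - [0, 0.5, -222]
    - [0, 0.5, -222]
    - [0, 0.5, -222]
    - [0, 0.5, -222]
  dr:
    - [0, 0, 0]
    - [0, 0, 0]
    - [0, 0, 0]
    - [0, 0, 0]
    - [0, 0, 0]
    - [0, 0, 0]
    - [0, 0, 0]
    - [0, 0, 0]
    - [0, 0, 0]
    - [0, 0, 0]
    - [0, 0, 0]
    - [0, 0, 0]
    - [0, 0, 0]
    - [0, 0, 0]
    - [0, 0, 0]

```text
time_s: 12.4
position: [0.6127, -0.2904, 0.0534]
orientation: [2.239, 2.2, 0.002]
ft_force: [-0.3, 0.4, 6.7]
opening: 0.333
```

```bash
python3 - <<'E'
from h import *
im,T=wshot('w7'); s=viewer.get_image('side'); cv2.imwrite('pics/s7.png',cv2.resize(s[210:320,370:490],None,fx=5,fy=5,interpolation=cv2.INTER_CUBIC)); print(readout.sense()['opening'])
E
```

```text
12.4 [ 612.7 -290.4   53.4] [2.239e+00 2.200e+00 2.000e-03] [-0.44  0.59  0.08  1.06  0.    1.15]
0.3371152535361796
```

View pics/s7.png

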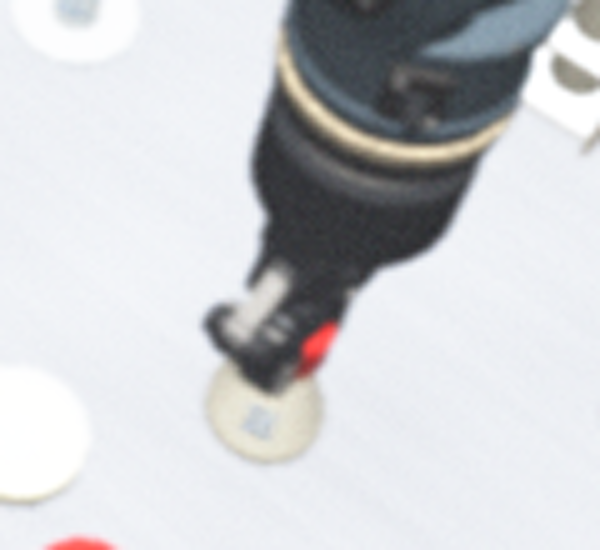

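View pics/w7.png

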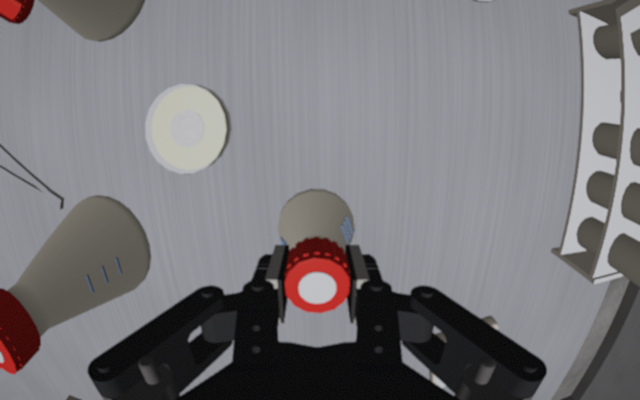

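Call:
servo_tool:
  grip: [20, 20, 20, 20, 20, 20, 20, 20, 20, 20, 20, 20, 20, 20, 20, 20, 20, 20, 20]
  delta_pos:
    - [0, 0, 10]
    - [0, 0, 35]
    - [0, 0, 75]
    - [0, 0, 115]
    - [0, 0, 150]
    - [-2, 10, 170]
    - [-8, 40, 175]
    - [-16, 85, 175]
    - [-25, 130, 175]
    - [-33, 175, 175]
    - [-42, 220, 175]
    - [-51, 265, 175]
    - [-60, 310, 175]
    - [-69, 355, 175]
    - [-77, 400, 175]
    - [-85, 440, 175]
    - [-90, 465, 175]
    - [-92, 480, 175]
    - [-92, 480, 175]
  dr:
    - [0, 0, 0]
    - [0, 0, 0]
    - [0, 0, 0]
    - [0, 0, 0]
    - [0, 0, 0]
    - [0, 0, 0]
    - [0, 0, 0]
    - [0, 0, 0]
    - [0, 0, 0]
    - [0, 0, 0]
    - [0, 0, 0]
    - [0, 0, 0]
    - [0, 0, 0]
    - [0, 0, 0]
    - [0, 0, 0]
    - [0, 0, 0]
    - [0, 0, 0]
    - [0, 0, 0]
    - [0, 0, 0]

```text
time_s: 14.4
position: [0.5197, 0.1914, 0.227]
orientation: [2.238, 2.204, 0.001]
ft_force: [0.7, -0.0, 0.0]
opening: 0.328
```

```bash
python3 - <<'E'
from h import *
im,T=wshot('w8'); print(readout.sense()['opening'],readout.sense()['ft_force'])
for k,X in dict(large=(472.6,196.3,104),small=(497.3,322.1,104),square=(620,299.1,234)).items(): print(k,wproj(T,np.array(X)/1000).round(1))
E
```

```text
14.4 [519.7 191.4 227. ] [2.238e+00 2.204e+00 1.000e-03] [0.35 0.29 0.05 1.33 0.   1.94]
0.32961032000393653 [ 0.33653294 -0.87785032 -1.07018799]
large [263.6 191.9]
small [287.2  47.4]
square [515.9  56.4]
```

View pics/w8.png

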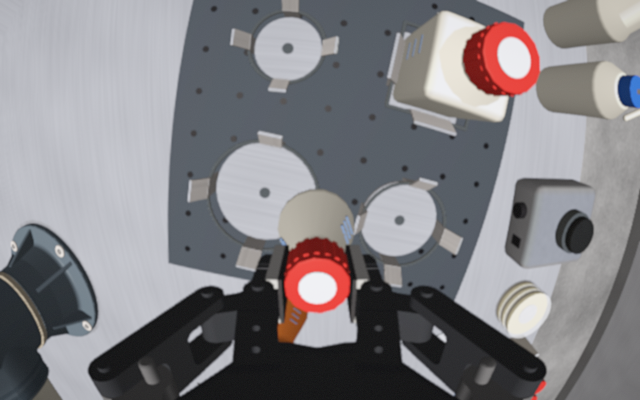

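Call:
servo_tool:
  grip: [20, 20, 20, 20, 20, 20, 20, 20]
  delta_pos:
    - [-3, 15, 0]
    - [-9, 50, 0]
    - [-16, 90, 0]
    - [-21, 120, 0]
    - [-23, 131, 0]
    - [-23, 132, -10]
    - [-23, 132, -20]
    - [-23, 132, -20]
  dr:
    - [0, 0, 0]
    - [0, 0, 0]
    - [0, 0, 0]
    - [0, 0, 0]
    - [0, 0, 0]
    - [0, 0, 0]
    - [0, 0, 0]
    - [0, 0, 0]

```text
time_s: 15.25
position: [0.4963, 0.3201, 0.2043]
orientation: [-2.242, -2.2, 0.005]
ft_force: [-0.2, -0.8, -0.7]
opening: 0.329
```

```bash
python3 - <<'E'
from h import *
for n,r in (('side',(70,190,150,290)),('top',(190,290,140,240))):
    s=viewer.get_image(n); cv2.imwrite(f'pics/{n}9.png',cv2.resize(s[r[0]:r[1],r[2]:r[3]],None,fx=5,fy=5,interpolation=cv2.INTER_CUBIC))
print(readout.sense()['ft_force'],readout.sense()['position'])
E
```

```text
[ 0.14364626  0.17021202 -0.81286475] [0.49680715 0.32063763 0.20585058]
```

View pics/side9.png

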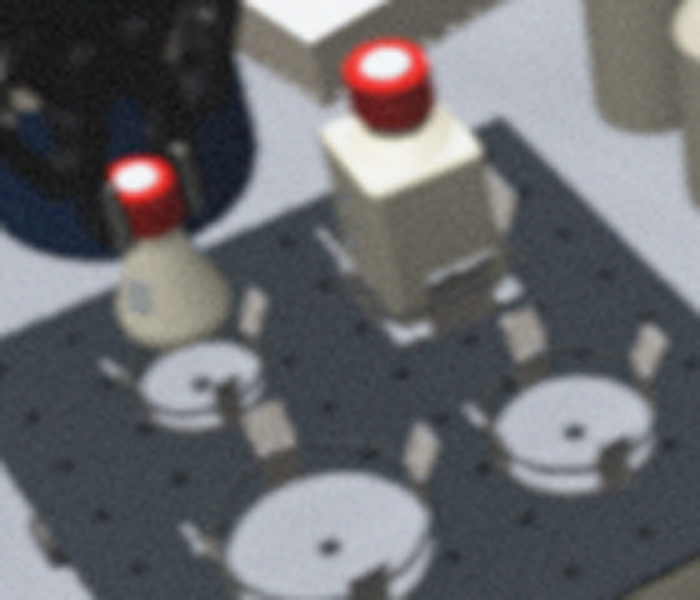

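Call:
servo_tool:
  grip: [20, 20, 20, 20, 20, 20, 20, 20, 20, 20, 20, 20, 20]
  delta_pos:
    - [0.5, 0.5, -4]
    - [0.5, 0.5, -9]
    - [0.5, 0.5, -14]
    - [0.5, 0.5, -19]
    - [0.5, 0.5, -24]
    - [0.5, 0.5, -29]
    - [0.5, 0.5, -34]
    - [0.5, 0.5, -39]
    - [0.5, 0.5, -43]
    - [0.5, 0.5, -45]
    - [0.5, 0.5, -46]
    - [0.5, 0.5, -46]
    - [0.5, 0.5, -46]
  dr:
    - [0, 0, 0]
    - [0, 0, 0]
    - [0, 0, 0]
    - [0, 0, 0]
    - [0, 0, 0]
    - [0, 0, 0]
    - [0, 0, 0]
    - [0, 0, 0]
    - [0, 0, 0]
    - [0, 0, 0]
    - [0, 0, 0]
    - [0, 0, 0]
    - [0, 0, 0]

```text
time_s: 16.65
position: [0.4973, 0.3226, 0.1605]
orientation: [-2.241, -2.202, -0.0]
ft_force: [-0.3, 0.0, -0.9]
opening: 0.334
```

Call:
servo_tool:
  grip: [20, 20, 20, 20]
  delta_pos:
    - [0, 0, -1]
    - [0, 0, -2]
    - [0, 0, -2]
    - [0, 0, -2]
  dr:
    - [0, 0, 0]
    - [0, 0, 0]
    - [0, 0, 0]
    - [0, 0, 0]

```text
time_s: 17.05
position: [0.4972, 0.3225, 0.1583]
orientation: [-2.241, -2.202, 0.0]
ft_force: [-0.2, -0.4, -0.3]
opening: 0.33
```

```bash
python3 - <<'E'
from h import *
for n,r in (('side',(70,190,150,290)),):
    s=viewer.get_image(n); cv2.imwrite(f'pics/{n}10.png',cv2.resize(s[r[0]:r[1],r[2]:r[3]],None,fx=5,fy=5,interpolation=cv2.INTER_CUBIC))
print(readout.sense()['ft_force'],readout.sense()['position'])
E
```

```text
[ 1.06087881  0.03117685 -0.38012038] [0.49724483 0.32254217 0.15829296]
```

View pics/side10.png

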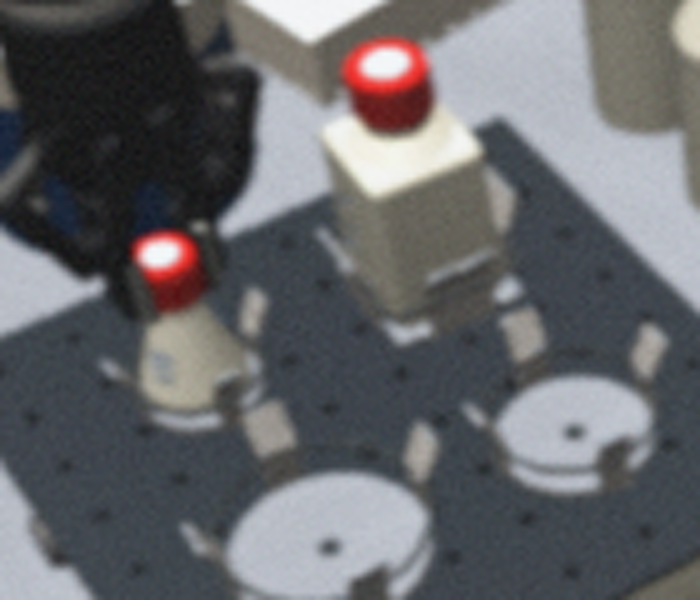

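Nearly down, no side load. Lower the last bit until contact.

Call:
servo_tool:
  grip: [20, 20, 20, 20]
  delta_pos:
    - [0, 0, -1]
    - [0, 0, -2]
    - [0, 0, -2]
    - [0, 0, -2]
  dr:
    - [0, 0, 0]
    - [0, 0, 0]
    - [0, 0, 0]
    - [0, 0, 0]

```text
time_s: 17.5
position: [0.4973, 0.3228, 0.1574]
orientation: [-2.24, -2.202, -0.002]
ft_force: [-2.0, -0.2, 8.6]
opening: 0.33
```

Call:
servo_tool:
  grip: [40, 55, 60, 65, 65, 65, 65, 65, 65, 65, 65, 65, 65, 65, 65, 65, 65]
  delta_pos:
    - [0, 0, 0]
    - [0, 0, 0]
    - [0, 0, 0]
    - [0, 0, 10]
    - [0, 0, 40]
    - [0, -10, 80]
    - [-2, -40, 110]
    - [-6, -85, 115]
    - [-10, -130, 115]
    - [-14, -175, 115]
    - [-18, -220, 115]
    - [-22, -265, 115]
    - [-26, -310, 115]
    - [-30, -355, 115]
    - [-32, -400, 115]
    - [-32, -430, 115]
    - [-32, -438, 115]
  dr:
    - [0, 0, 0]
    - [0, 0, 0]
    - [0, 0, 0]
    - [0, 0, 0]
    - [0, 0, 0]
    - [0, 0, 0]
    - [0, 0, 0]
    - [0, 0, 0]
    - [0, 0, 0]
    - [0, 0, 0]
    - [0, 0, 0]
    - [0, 0, 0]
    - [0, 0, 0]
    - [0, 0, 0]
    - [0, 0, 0]
    - [0, 0, 0]
    - [0, 0, 0]

```text
time_s: 19.2
position: [0.4651, -0.1182, 0.272]
orientation: [2.244, 2.198, -0.0]
ft_force: [0.8, 0.1, -0.1]
opening: 0.76
```

```bash
python3 - <<'E'
from h import *
im,T=wshot('w11')
for k,X in dict(medium=(464.8,-116.2,110),orange=(470.4,-8.2,110)).items(): print(k,wproj(T,np.array(X)/1000).round(1))
for n,r in (('side',(70,190,150,290)),('top',(150,290,140,300))):
    s=viewer.get_image(n); cv2.imwrite(f'pics/{n}11.png',cv2.resize(s[r[0]:r[1],r[2]:r[3]],None,fx=5,fy=5,interpolation=cv2.INTER_CUBIC))
w=white(im,*wproj(T,np.array([.4648,-.1162,.11]))); print(w[0],1000*wplane(T,w[0],.11)); print(readout.sense()['position'])
E
```

```text
19.2 [ 465.1 -118.2  272. ] [ 2.244  2.198 -0.   ] [-0.25  0.15 -0.02  1.4  -0.    1.34]
medium [316.1 183.7]
orange [319.5  75. ]
[315.67743462 183.32794219] [ 464.40369422 -115.82274419  110.        ]
[ 0.46523949 -0.11540688  0.27158069]
```

View pics/w11.png

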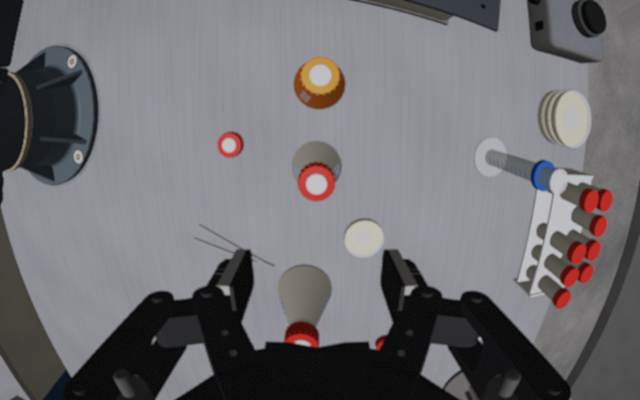

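View pics/top11.png

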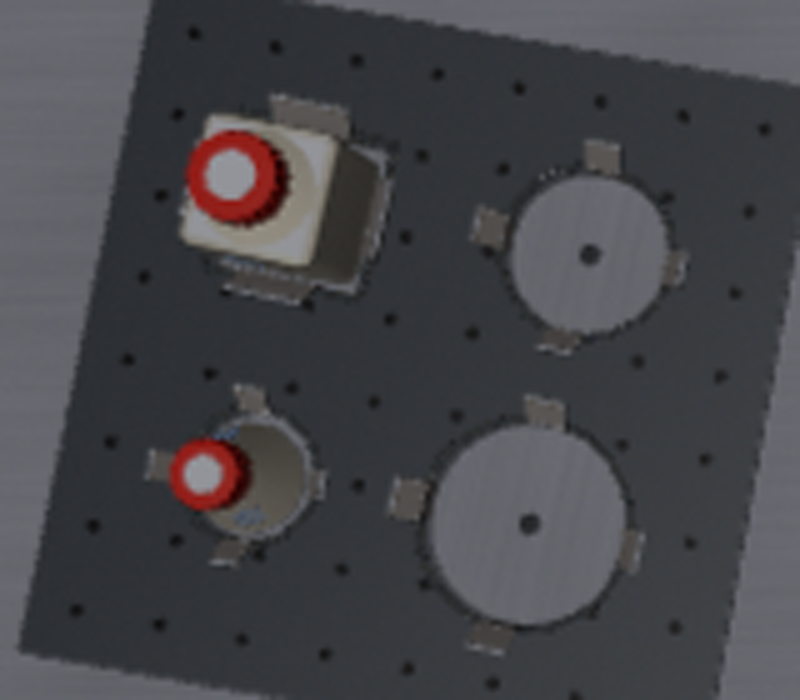

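Two flasks of this shape: the red-capped frosted one at wrist px (316,183) fits; the orange one at (320,77) is the look-alike. The crop tA earlier showed this plainly. Taking the frosted one.

Call:
servo_tool:
  grip: [65, 65, 65, 65, 65, 65, 65, 25, 25, 25, 25, 25, 25, 25]
  delta_pos:
    - [0, 0, -30]
    - [0, 0, -70]
    - [0, 0, -110]
    - [0, 0, -150]
    - [0, 0, -178]
    - [0, 0, -191]
    - [0, 0, -191]
    - [0, 0, -191]
    - [0, 0, -191]
    - [0, 0, -191]
    - [0, 0, -191]
    - [0, 0, -191]
    - [0, 0, -191]
    - [0, 0, -191]
  dr:
    - [0, 0, 0]
    - [0, 0, 0]
    - [0, 0, 0]
    - [0, 0, 0]
    - [0, 0, 0]
    - [0, 0, 0]
    - [0, 0, 0]
    - [0, 0, 0]
    - [0, 0, 0]
    - [0, 0, 0]
    - [0, 0, 0]
    - [0, 0, 0]
    - [0, 0, 0]
    - [0, 0, 0]

```text
time_s: 20.75
position: [0.466, -0.1154, 0.0816]
orientation: [2.239, 2.201, 0.002]
ft_force: [-1.6, 0.4, 7.1]
opening: 0.427
```

```bash
python3 - <<'E'
from h import *
im,T=wshot('w12'); print(readout.sense()['opening'])
w=white(im,317,290); print(w[0],1000*wplane(T,w[0],.11))
E
```

```text
20.75 [ 466.  -115.4   81.6] [2.239e+00 2.201e+00 2.000e-03] [-0.24  0.26 -0.39  0.92  0.    1.35]
0.4251033191696746
[317.2240864  287.27991766] [ 466.69496249 -112.98945091  110.        ]
```

View pics/w12.png

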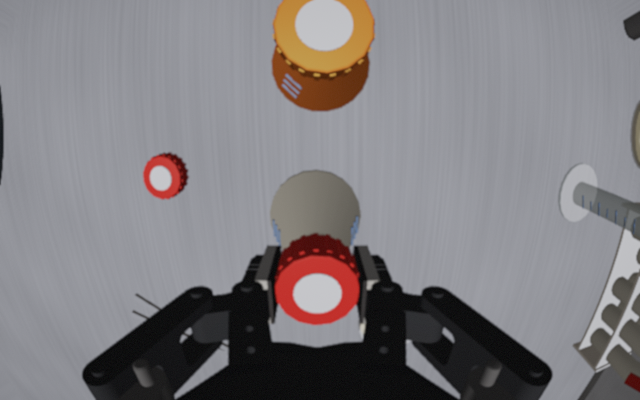

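Call:
servo_tool:
  grip: [25, 25, 25, 25, 25, 25, 25, 25, 25, 25, 25, 25, 25, 25, 25, 25, 25, 25]
  delta_pos:
    - [0, 0, 10]
    - [0, 0, 35]
    - [0, 0, 75]
    - [0, 0, 115]
    - [0, 0, 150]
    - [4, 10, 168]
    - [18, 40, 170]
    - [37, 80, 170]
    - [56, 120, 170]
    - [74, 160, 170]
    - [93, 200, 170]
    - [112, 240, 170]
    - [125, 268, 170]
    - [130, 280, 170]
    - [131, 283, 170]
    - [131, 283, 165]
    - [131, 283, 155]
    - [131, 283, 155]
  dr:
    - [0, 0, 0]
    - [0, 0, 0]
    - [0, 0, 0]
    - [0, 0, 0]
    - [0, 0, 0]
    - [0, 0, 0]
    - [0, 0, 0]
    - [0, 0, 0]
    - [0, 0, 0]
    - [0, 0, 0]
    - [0, 0, 0]
    - [0, 0, 0]
    - [0, 0, 0]
    - [0, 0, 0]
    - [0, 0, 0]
    - [0, 0, 0]
    - [0, 0, 0]
    - [0, 0, 0]

```text
time_s: 22.6
position: [0.5952, 0.166, 0.2339]
orientation: [-2.241, -2.2, 0.003]
ft_force: [0.7, -1.1, -1.2]
opening: 0.431
```

```bash
python3 - <<'E'
from h import *
for n,r in (('side',(90,210,200,340)),):
    s=viewer.get_image(n); cv2.imwrite(f'pics/{n}13.png',cv2.resize(s[r[0]:r[1],r[2]:r[3]],None,fx=5,fy=5,interpolation=cv2.INTER_CUBIC))
print(readout.sense()['ft_force'],readout.sense()['position'])
E
```

```text
[ 0.18179339 -0.09552765 -0.58723392] [0.59543849 0.16622954 0.23456236]
```

View pics/side13.png

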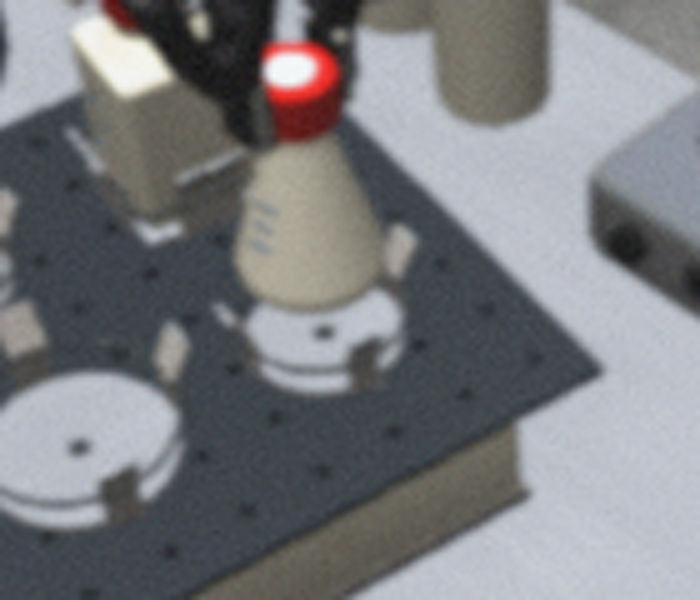

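Call:
servo_tool:
  grip: [25, 25, 25, 25, 25, 25, 25, 25, 25, 25, 25, 25, 25]
  delta_pos:
    - [0.5, 0.5, -3]
    - [0.5, 0.5, -8]
    - [0.5, 0.5, -13]
    - [0.5, 0.5, -18]
    - [0.5, 0.5, -23]
    - [0.5, 0.5, -28]
    - [0.5, 0.5, -33]
    - [0.5, 0.5, -38]
    - [0.5, 0.5, -43]
    - [0.5, 0.5, -46]
    - [0.5, 0.5, -47]
    - [0.5, 0.5, -47]
    - [0.5, 0.5, -47]
  dr:
    - [0, 0, 0]
    - [0, 0, 0]
    - [0, 0, 0]
    - [0, 0, 0]
    - [0, 0, 0]
    - [0, 0, 0]
    - [0, 0, 0]
    - [0, 0, 0]
    - [0, 0, 0]
    - [0, 0, 0]
    - [0, 0, 0]
    - [0, 0, 0]
    - [0, 0, 0]

```text
time_s: 23.95
position: [0.5969, 0.1681, 0.1885]
orientation: [2.241, 2.202, 0.0]
ft_force: [0.4, 1.0, -1.7]
opening: 0.429
```

Call:
servo_tool:
  grip: [25, 25, 25, 25]
  delta_pos:
    - [0, 0, -1]
    - [0, 0, -2]
    - [0, 0, -3]
    - [0, 0, -3]
  dr:
    - [0, 0, 0]
    - [0, 0, 0]
    - [0, 0, 0]
    - [0, 0, 0]

```text
time_s: 24.35
position: [0.5968, 0.1681, 0.1857]
orientation: [2.24, 2.202, 0.001]
ft_force: [-0.5, -0.1, 2.9]
opening: 0.429
```

```bash
python3 - <<'E'
from h import *
for n,r in (('side',(90,210,200,340)),):
    s=viewer.get_image(n); cv2.imwrite(f'pics/{n}14.png',cv2.resize(s[r[0]:r[1],r[2]:r[3]],None,fx=5,fy=5,interpolation=cv2.INTER_CUBIC))
print(readout.sense()['ft_force'],readout.sense()['position'])
E
```

```text
[-1.26167497  0.37110754  3.64234792] [0.59680167 0.1681072  0.18573606]
```

View pics/side14.png

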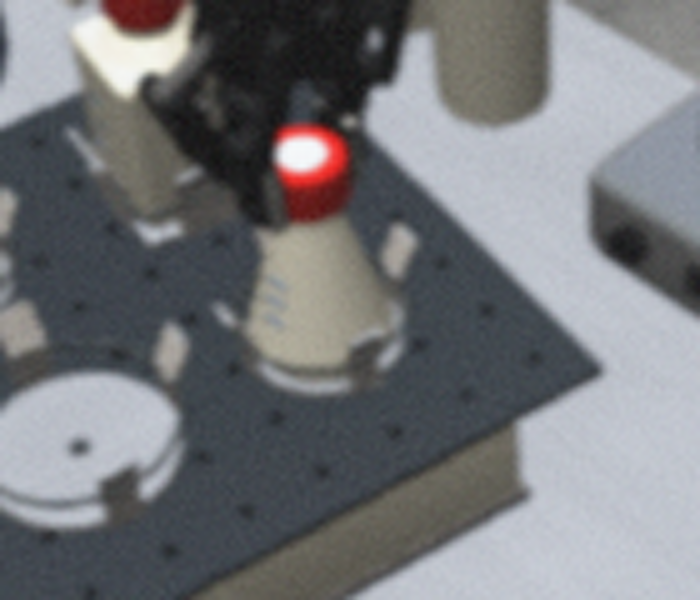

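Call:
servo_tool:
  grip: [45, 58, 65, 65, 65, 65, 68, 70, 70, 70, 70, 70, 70, 70, 70, 70, 70, 70, 70]
  delta_pos:
    - [0, 0, 0]
    - [0, 0, 0]
    - [0, 0, 0]
    - [0, 0, 10]
    - [0, 0, 40]
    - [-3, -10, 80]
    - [-13, -40, 100]
    - [-27, -82, 105]
    - [-41, -125, 105]
    - [-55, -168, 105]
    - [-69, -211, 105]
    - [-83, -254, 105]
    - [-97, -297, 105]
    - [-111, -340, 105]
    - [-125, -383, 105]
    - [-139, -426, 105]
    - [-150, -460, 105]
    - [-154, -474, 105]
    - [-154, -474, 105]
  dr:
    - [0, 0, 0]
    - [0, 0, 0]
    - [0, 0, 0]
    - [0, 0, 0]
    - [0, 0, 0]
    - [0, 0, 0]
    - [0, 0, 0]
    - [0, 0, 0]
    - [0, 0, 0]
    - [0, 0, 0]
    - [0, 0, 0]
    - [0, 0, 0]
    - [0, 0, 0]
    - [0, 0, 0]
    - [0, 0, 0]
    - [0, 0, 0]
    - [0, 0, 0]
    - [0, 0, 0]
    - [0, 0, 0]

```text
time_s: 26.3
position: [0.4422, -0.3075, 0.2906]
orientation: [2.244, 2.199, -0.0]
ft_force: [0.2, -0.0, -1.4]
opening: 0.824
```

```bash
python3 - <<'E'
from h import *
im,T=wshot('w15')
X=np.array([.4423,-.3065,.138]); print(wproj(T,X))
w=white(im,*wproj(T,X)); print(w[0],1000*wplane(T,w[0],.138)); print(readout.sense()['position'])
for n,r in (('top',(150,290,140,300)),):
    s=viewer.get_image(n); cv2.imwrite(f'pics/{n}15.png',cv2.resize(s[r[0]:r[1],r[2]:r[3]],None,fx=5,fy=5,interpolation=cv2.INTER_CUBIC))
E
```

```text
26.3 [ 442.2 -307.5  290.6] [ 2.244  2.199 -0.   ] [-0.61  0.25  0.15  1.47 -0.    0.98]
[316.48414458 186.96680213]
[316.70469659 186.71882793] [ 442.521161  -306.2539457  138.       ]
[ 0.44266272 -0.30622046  0.29055721]
```

View pics/w15.png

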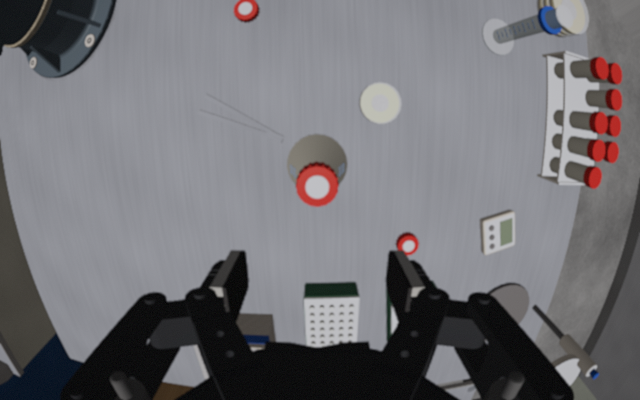

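View pics/top15.png

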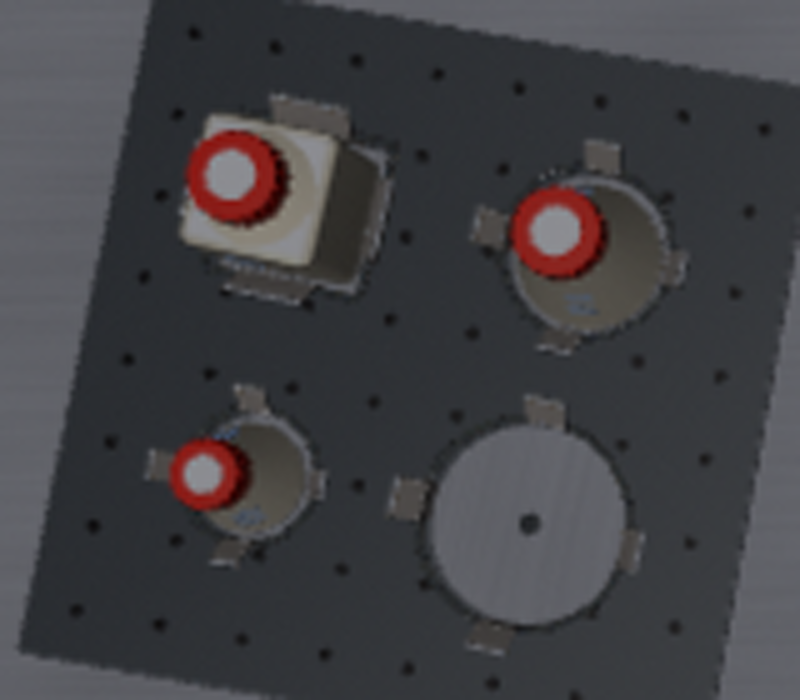

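Call:
servo_tool:
  grip: [70, 70, 70, 70, 70, 70, 70, 28, 28, 28, 28, 28, 28, 28]
  delta_pos:
    - [0, 0, -30]
    - [0, 0, -70]
    - [0, 0, -110]
    - [0, 0, -145]
    - [0, 0, -170]
    - [0, 0, -183]
    - [0, 0, -183]
    - [0, 0, -183]
    - [0, 0, -183]
    - [0, 0, -183]
    - [0, 0, -183]
    - [0, 0, -183]
    - [0, 0, -183]
    - [0, 0, -183]
  dr:
    - [0, 0, 0]
    - [0, 0, 0]
    - [0, 0, 0]
    - [0, 0, 0]
    - [0, 0, 0]
    - [0, 0, 0]
    - [0, 0, 0]
    - [0, 0, 0]
    - [0, 0, 0]
    - [0, 0, 0]
    - [0, 0, 0]
    - [0, 0, 0]
    - [0, 0, 0]
    - [0, 0, 0]

```text
time_s: 27.8
position: [0.4435, -0.3062, 0.1087]
orientation: [2.239, 2.201, 0.001]
ft_force: [-0.9, 1.3, 7.0]
opening: 0.477
```

```bash
python3 - <<'E'
from h import *
im,T=wshot('w16'); print(readout.sense()['opening'])
w=white(im,317,290); print(w[0],1000*wplane(T,w[0],.138))
E
```

```text
27.8 [ 443.5 -306.2  108.7] [2.239e+00 2.201e+00 1.000e-03] [-0.6   0.33 -0.21  1.03  0.    0.98]
0.47817373720053397
[316.69226586 291.80344058] [ 443.87958493 -305.47856317  138.        ]
```

View pics/w16.png

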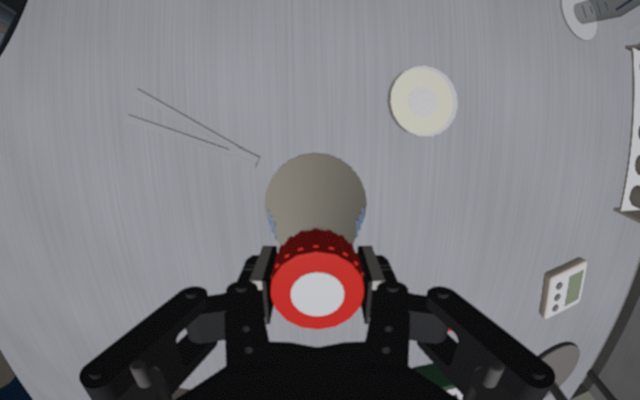

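Call:
servo_tool:
  grip: [28, 28, 28, 28, 28, 28, 28, 28, 28, 28, 28, 28, 28, 28, 28, 28, 28, 28, 28, 28]
  delta_pos:
    - [0, 0, 10]
    - [0, 0, 35]
    - [0, 0, 75]
    - [0, 0, 115]
    - [0, 0, 150]
    - [0, 10, 168]
    - [2, 40, 170]
    - [5, 83, 170]
    - [7, 128, 170]
    - [10, 173, 170]
    - [13, 218, 170]
    - [16, 263, 170]
    - [18, 308, 170]
    - [21, 353, 170]
    - [24, 398, 170]
    - [27, 443, 170]
    - [29, 475, 170]
    - [30, 495, 170]
    - [30, 503, 170]
    - [30, 503, 160]
  dr:
    - [0, 0, 0]
    - [0, 0, 0]
    - [0, 0, 0]
    - [0, 0, 0]
    - [0, 0, 0]
    - [0, 0, 0]
    - [0, 0, 0]
    - [0, 0, 0]
    - [0, 0, 0]
    - [0, 0, 0]
    - [0, 0, 0]
    - [0, 0, 0]
    - [0, 0, 0]
    - [0, 0, 0]
    - [0, 0, 0]
    - [0, 0, 0]
    - [0, 0, 0]
    - [0, 0, 0]
    - [0, 0, 0]
    - [0, 0, 0]

```text
time_s: 29.85
position: [0.4732, 0.1979, 0.2683]
orientation: [2.238, 2.203, 0.003]
ft_force: [0.9, -0.9, -1.1]
opening: 0.471
```

Call:
servo_tool:
  grip: [28, 28, 28]
  delta_pos:
    - [0, 0, -4]
    - [0, 0, -4]
    - [0, 0, -4]
  dr:
    - [0, 0, 0]
    - [0, 0, 0]
    - [0, 0, 0]

```text
time_s: 30.15
position: [0.4727, 0.196, 0.2633]
orientation: [-2.242, -2.2, 0.001]
ft_force: [0.6, -0.1, -1.9]
opening: 0.473
```

```bash
python3 - <<'E'
from h import *
for n,r in (('side',(100,220,150,290)),):
    s=viewer.get_image(n); cv2.imwrite(f'pics/{n}17.png',cv2.resize(s[r[0]:r[1],r[2]:r[3]],None,fx=5,fy=5,interpolation=cv2.INTER_CUBIC))
print(readout.sense()['ft_force'],readout.sense()['position'])
E
```

```text
[ 0.4886518   0.98826503 -2.28264759] [0.47281496 0.19617189 0.26347257]
```

View pics/side17.png

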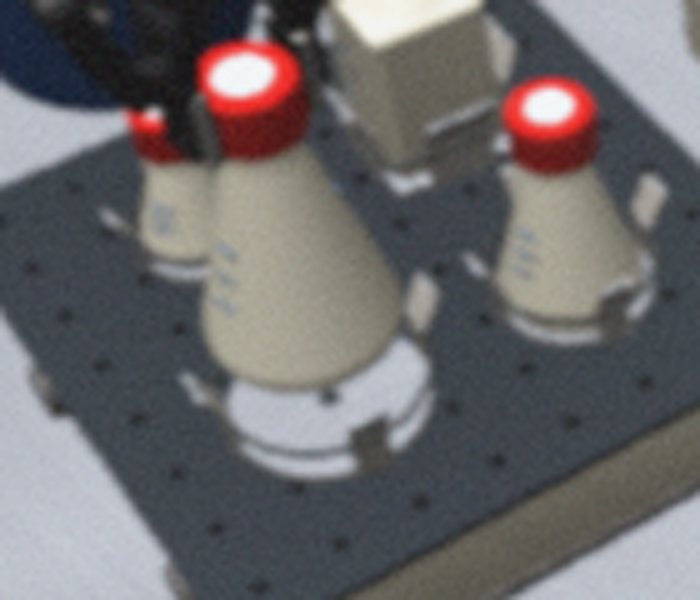

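Aligned above the holder. Lowering (floor contact expected at TCP z ≈ 213).

Call:
servo_tool:
  grip: [28, 28, 28, 28, 28, 28, 28, 28, 28, 28, 28, 28, 28]
  delta_pos:
    - [0, 0.5, -3]
    - [0, 0.5, -8]
    - [0, 0.5, -13]
    - [0, 0.5, -18]
    - [0, 0.5, -23]
    - [0, 0.5, -28]
    - [0, 0.5, -33]
    - [0, 0.5, -38]
    - [0, 0.5, -43]
    - [0, 0.5, -46]
    - [0, 0.5, -47]
    - [0, 0.5, -47]
    - [0, 0.5, -47]
  dr:
    - [0, 0, 0]
    - [0, 0, 0]
    - [0, 0, 0]
    - [0, 0, 0]
    - [0, 0, 0]
    - [0, 0, 0]
    - [0, 0, 0]
    - [0, 0, 0]
    - [0, 0, 0]
    - [0, 0, 0]
    - [0, 0, 0]
    - [0, 0, 0]
    - [0, 0, 0]

```text
time_s: 31.5
position: [0.4728, 0.1976, 0.2164]
orientation: [2.241, 2.202, 0.0]
ft_force: [-0.0, 0.0, -1.2]
opening: 0.477
```

Call:
servo_tool:
  grip: [28, 28, 28, 28]
  delta_pos:
    - [0, 0, -1]
    - [0, 0, -2]
    - [0, 0, -3]
    - [0, 0, -3]
  dr:
    - [0, 0, 0]
    - [0, 0, 0]
    - [0, 0, 0]
    - [0, 0, 0]

```text
time_s: 31.9
position: [0.4727, 0.1975, 0.2131]
orientation: [-2.241, -2.202, 0.001]
ft_force: [-0.5, -0.0, -2.5]
opening: 0.47
```

```bash
python3 - <<'E'
from h import *
for n,r in (('side',(100,220,150,290)),):
    s=viewer.get_image(n); cv2.imwrite(f'pics/{n}18.png',cv2.resize(s[r[0]:r[1],r[2]:r[3]],None,fx=5,fy=5,interpolation=cv2.INTER_CUBIC))
print(readout.sense()['ft_force'],readout.sense()['position'])
E
```

```text
[ 0.21034373 -0.40095751 -2.31920042] [0.4726984  0.1975139  0.21319478]
```

View pics/side18.png

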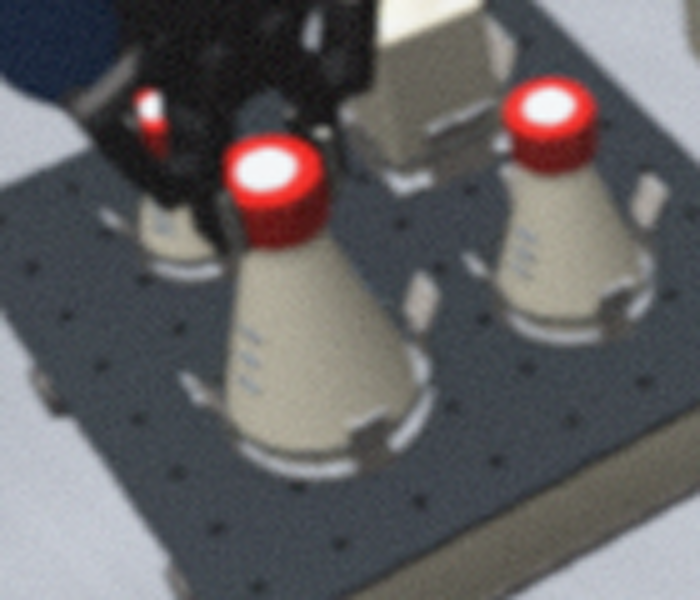

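Call:
servo_tool:
  grip: [28, 28, 28, 28]
  delta_pos:
    - [0, 0, -1]
    - [0, 0, -2]
    - [0, 0, -2]
    - [0, 0, -2]
  dr:
    - [0, 0, 0]
    - [0, 0, 0]
    - [0, 0, 0]
    - [0, 0, 0]

```text
time_s: 32.35
position: [0.4728, 0.1978, 0.2128]
orientation: [2.24, 2.202, 0.003]
ft_force: [-4.0, -1.2, 11.3]
opening: 0.471
```

Call:
servo_tool:
  grip: [50, 62, 68, 70, 70, 70, 70, 70, 70, 70, 70, 70, 70, 70, 70]
  delta_pos:
    - [0, 0, 0]
    - [0, 0, 0]
    - [0, 0, 0]
    - [0, 0, 10]
    - [0, 0, 40]
    - [0, 0, 80]
    - [-10, -30, 100]
    - [-20, -70, 110]
    - [-30, -110, 110]
    - [-40, -155, 110]
    - [-50, -200, 110]
    - [-60, -240, 110]
    - [-65, -260, 110]
    - [-65, -260, 110]
    - [-65, -260, 110]
  dr:
    - [0, 0, 0]
    - [0, 0, 0]
    - [0, 0, 0]
    - [0, 0, 0]
    - [0, 0, 0]
    - [0, 0, 0]
    - [0, 0, 0]
    - [0, 0, 0]
    - [0, 0, 0]
    - [0, 0, 0]
    - [0, 0, 0]
    - [0, 0, 0]
    - [0, 0, 0]
    - [0, 0, 0]
    - [0, 0, 0]

```text
time_s: 33.85
position: [0.4078, -0.0627, 0.3218]
orientation: [2.242, 2.2, 0.001]
ft_force: [-0.1, 0.7, 0.6]
opening: 0.819
```

```bash
python3 - <<'E'
from h import *
t=viewer.get_image('top');s=viewer.get_image('side')
cv2.imwrite('pics/top19.png',t);cv2.imwrite('pics/side19.png',s)
def pj(n,X): q=P(n)@np.append(np.array(X)/1000,1); return q[:2]/q[2]
for k,X,h in (('large',(472.9,196.1),138),('medium',(596.5,167.6),110),('small',(497.3,322.2),80),('square',(620.3,299),130)):
    a=white(t,*pj('top',(*X,104+h)))[0]; b=white(s,*pj('side',(*X,104+h)))[0]
    Y,e=tri(a,b); print(k,(1000*Y).round(1),np.round(e,2),'err xy',(1000*Y[:2]-X).round(1),'base z',round(1000*Y[2]-h,1))
d=readout.sense();print(d['position'],d['ft_force'])
cv2.imwrite('pics/p19.png',cv2.resize(s[90:225,135:325],None,fx=4,fy=4,interpolation=cv2.INTER_CUBIC))
E
```

```text
large [471.6 196.7 241. ] [0.41 0.52] err xy [-1.3  0.6] base z 103.0
medium [594.7 167.5 211.1] [0.06 0.07] err xy [-1.8 -0.1] base z 101.1
small [496.9 323.4 182.5] [0.49 0.59] err xy [-0.4  1.2] base z 102.5
square [616.7 298.  239.3] [0.47 0.54] err xy [-3.6 -1. ] base z 109.3
[ 0.40802381 -0.06186147  0.32153616] [-0.30196941  0.17024589  0.05637479]
```

View pics/p19.png

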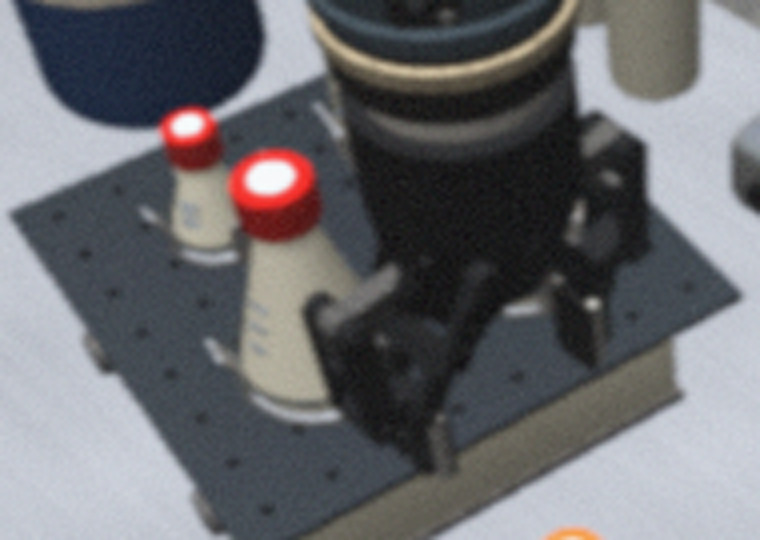

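View pics/top19.png

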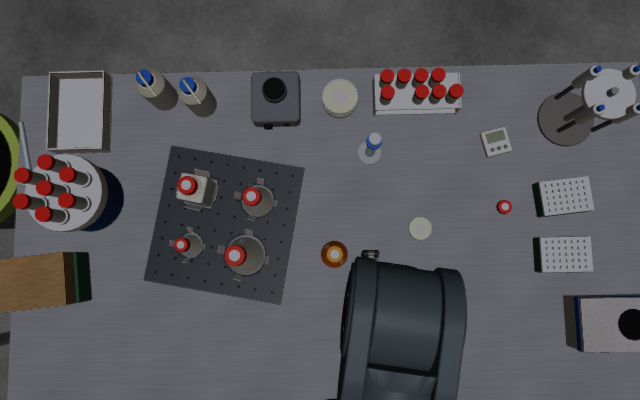

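Call:
servo_tool:
  grip: [70, 70, 70, 70, 70, 70, 70, 70]
  delta_pos:
    - [0, -30, 10]
    - [0, -70, 20]
    - [0, -110, 20]
    - [0, -155, 20]
    - [0, -200, 20]
    - [0, -235, 20]
    - [0, -250, 20]
    - [0, -250, 20]
  dr:
    - [0, 0, 0]
    - [0, 0, 0]
    - [0, 0, 0]
    - [0, 0, 0]
    - [0, 0, 0]
    - [0, 0, 0]
    - [0, 0, 0]
    - [0, 0, 0]

```text
time_s: 34.75
position: [0.4083, -0.3132, 0.3405]
orientation: [-2.241, -2.2, 0.0]
ft_force: [-0.4, 0.7, 0.2]
opening: 0.818
```

```bash
python3 - <<'E'
from h import *
t=viewer.get_image('top');s=viewer.get_image('side')
cv2.imwrite('pics/top20.png',t);cv2.imwrite('pics/side20.png',s)
def pj(n,X): q=P(n)@np.append(np.array(X)/1000,1); return q[:2]/q[2]
for k,X,h in (('large',(472.9,196.1),138),('medium',(596.5,167.6),110),('small',(497.3,322.2),80),('square',(620.3,299),130)):
    a=white(t,*pj('top',(*X,104+h)))[0]; b=white(s,*pj('side',(*X,104+h)))[0]
    Y,e=tri(a,b); print(k,(1000*Y).round(1),np.round(e,2),'err xy',(1000*Y[:2]-X).round(1),'base z',round(1000*Y[2]-h,1))
d=readout.sense();print(d['position'],d['ft_force'],d['time_s'])
cv2.imwrite('pics/p20.png',cv2.resize(s[60:225,135:325],None,fx=3.6,fy=3.6,interpolation=cv2.INTER_CUBIC))
E
```

```text
large [471.6 196.7 241. ] [0.42 0.53] err xy [-1.3  0.6] base z 103.0
medium [595.4 166.5 213. ] [0.47 0.58] err xy [-1.1 -1.1] base z 103.0
small [496.9 323.4 182.6] [0.5 0.6] err xy [-0.4  1.2] base z 102.6
square [619.2 298.7 232.9] [0.45 0.53] err xy [-1.1 -0.3] base z 102.9
[ 0.4081114  -0.31132645  0.34111038] [0.34301194 0.74154081 0.80696388] 34.85
```

View pics/p20.png

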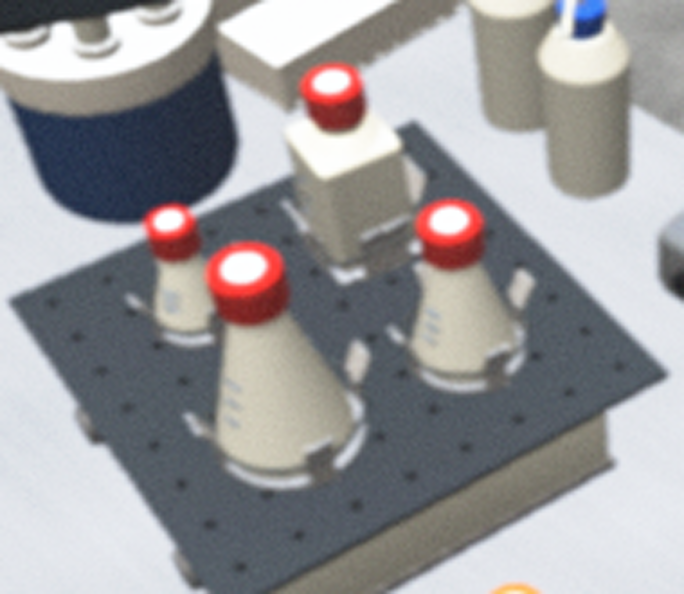

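View pics/side20.png

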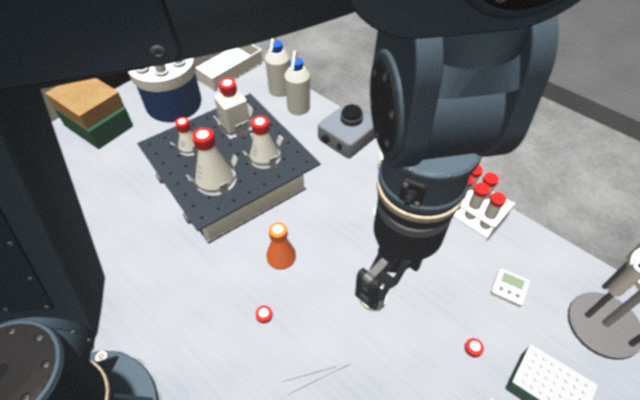

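```bash
python3 -c "
from plant import job; print(job.finish_job())"
```

```text
the job is handed in; nothing more can be done
None
```

All four containers stand in their own holders on the shaker, and I handed the job in at about 35 s. I placed the square bottle first, then the small, medium and large flasks. Each was taken by the cap, lowered until the wrist force showed floor contact, and released there. The orange look-alike was left alone.

- **Position:** In the final two-camera check, each axis was within 1.7 mm of its holder's centre.
- **Height:** All four undersides measured 102.6–103.0 mm, against a floor at about 104 mm judged from the contact heights. That 1 mm or so matches the low bias the cameras showed on the bench.
- **Upright:** They looked upright in the last picture. I did not measure their tilt separately.
- **Bystanders:** The dish and measuring cylinder showed no movement in the top view after the last placement. The gripper was clear of everything at hand-in.
- **Disagreements:** An earlier check put the square bottle 3.6 mm off and 5 mm too high, because the arm was blocking the side camera. With the arm out of the way it measured within 1.2 mm. The wrist and fixed cameras differed by up to about 3 mm in y.

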